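# Load the pigment shaker and lock its load adjuster

### The arm

A 6-joint arm with a two-finger parallel gripper is mounted at the origin on a cart in front of the work surface, level with it; the furniture and walls round the work are solid. World frame = base frame: x ahead of the robot, y to its left, z up, the work surface at z = 0. Lengths are in m, angles in rad, forces in N, time in s.
With the tool pointing down it reaches from about 0.35 to 0.975 m from the base axis. Payload 4.9 kg.
Tool frame: the origin (TCP) lies on the centre line of the jaws, within the pads' length; the fingertips stand 14 mm ahead of it and the grasp point (between the pads) lies 5 mm behind it; x points along the fingers, z is the direction in which the jaws open and shut, and the axes are right-handed (so a half turn about x gives the same grasp; the last joint's range is limited). The gripper opens to 85 mm and grips with 20 to 120 N. Pads are 22 mm wide; open, the fingers measure 114 mm over their backs; the gripper's body (76 mm by 85 mm) begins 54 mm behind the grasp point. The pads swing forward as they close: fully open they stand 13 mm farther back than shut.
Start: joints at [-1.448, 0.053, 1.613, -0, 1.476, -0.119], TCP at [0.15, -0.607, 0.245] pointing down, gripper open.
Joint ranges: [-3.01, 3.01], [-1.01, 2.22], [0.06, 2.58], [-1.02, 4.17], [0.09, 2.62], [-3.14, 3.14]. Speed limits (rad/s): [2.57, 2.57, 3.14, 3.14, 3.14, 3.14].

### API

Orientations are given as a rotation vector (axis times angle).
In Python, from station import ctrl gives the robot as it stands.
- The arm moves only by the tool move_arm, never from a script. Its argument "increments" is a list that holds one entry, the list of rows, each a list of 4 numbers: the shift along the tool's x, y, z in units of 25 cm (1.0 is 25 cm), then the turn about the tool's x in units of 90 degrees (1.0 is 90 degrees). A call has 1 to 20 rows; each row shifts and turns the commanded pose from where the row before left it, along the tool's axes as they then stand; what a row does not reach is not made up. A row lasts 1/12 s, in which the tool goes at most 41.7 mm and 7.16 degrees, less where a joint would pass 70% of its speed; a pose out of reach is approached as far as the arm can. A call with a number of a shift or a turn outside -1 to 1 is refused whole. A call with a gripper value outside its range is refused whole. "gripper" is the closure, from 0 (fully open) to 1 (shut), set as the call begins (left out, the last holds). The fingers move at their own pace and stop on an object; "squeeze" is the grip in N (left out, the last holds). Time passes only in rows, so rows that do not move let the fingers close. It gives the time, the measured TCP pose, the force and the opening at its end, in the units of the state.
- ctrl.get_obs(): the state, without advancing time (a new reading comes with each control period).
- ctrl.get_image(name): name is "scene" or "side" or "wrist"; returns a dict with "pixels" (384x512x3 uint8, red, green, blue), "depth" (384x512 float32, m along the optical axis (not along the pixel's ray), 0 where there is no reading), "K" (3x3 intrinsics, pixels), "extrinsics" (4x4, takes a point from camera to world coordinates); the wrist camera has in their place "tool_from_camera" (4x4, takes a point from camera to tool coordinates, whose origin is the TCP and whose axes are the tool frame's). Camera axes: x right, y up, looking along -z (the intrinsics and any distortion apply to the point x, -y, -z); pixel columns grow to the right and rows downward; lengths in m; the calibration is good to about 2 mm. A picture is of the moment at which its call begins: read the wrist's pose just before it.
- ctrl.finish_job(): hands the job in, once; it reports no verdict.
Trained networks look in the newest picture that a camera, given by its name, has taken for a name from the list of things; names that differ only in an ending like _2 or _b are one class to them, and where a whole thing is asked for, a point or a joint stands for the part that bears it (a point fixed in the world has none). Each returns a list of dicts, best first, with "score" (0 to 1); they miss things now and then, are a little off and sometimes report something else, mostly with a low value. They report only what shows in the picture. A call takes as long as a camera call. They do not tell look-alikes from the thing itself.
- ctrl.trace(camera, target): "region" (384x512 bool, what is visible of it) and "pixel" ([row, column] in pixels, amid what is visible of it).
The state is a dict: "t": time; "q": joint angles; "dq": joint speeds; "effort": joint torques, N m; "tool_pos": TCP position; "tool_rot": TCP orientation; "contact_force": force on the tool from outside, world axes, zero at the start; "wrist_torque": the same for the moment, N m; "opening": finger opening in m.
Only numpy, scipy, OpenCV 4.12 (cv2) and the standard library are available. Lean on these libraries where they do the work, as an engineer would, in place of code of your own. Each camera call takes 0.05 s, during which the arm holds its last target. There are 200 camera calls.

### The job

The blue pigment pots look alike, but some are full and some nearly empty: feel each one's weight as you lift it, and stand the full ones on the shaker's deck and the nearly empty ones in the wooden refill tray. Then turn the black load barrel until its white line points to the dial mark with as many dots as there are pots on the deck, and after that turn the knurled lock ring clockwise until it is snug against the housing, while the barrel stays on its mark. All pots must stand upright, and the paint brush with the pale handle, the white tile and the tape are to be left alone.

Things in the scene. Friction and masses are not known exactly. Their poses are not given: they have to be found in the camera images.
- pot_1 (a point): centre (half-way up) of an upright blue pigment pot with a white screw cap, 42 mm across, 53 mm high, so 26.5 mm above its underside; the pigment has settled, so its centre of mass is low, 15 mm above its underside. All these pots look alike; each is either full (about 320 g) or nearly empty (about 70 g), which only its weight tells. Four to six are present: one to three full, one to three nearly empty
- pot_2 (a point): centre of another such blue pot, exactly like pot_1, full or nearly empty
- pot_3 (a point): centre of another such blue pot, exactly like pot_1, full or nearly empty
- pot_4 (a point): centre of another such blue pot, exactly like pot_1, full or nearly empty
- pot_5 (a point): centre of another such blue pot, exactly like pot_1, full or nearly empty
- pot_6 (a point): centre of another such blue pot, exactly like pot_1, full or nearly empty
- deck: square deck of the grey bench shaker, 190x190 mm with a black rubber mat; origin at the centre of the mat's upper surface, 60 mm above the table; x and y along its edges, z up. A thin rail runs round the edge, its top 13 mm above the mat and its inner side 87 mm from the centre. The deck does not move
- tray_floor (a point): centre of the floor (6 mm above the table) of the shallow wooden refill tray, 230 mm along its x, 124 mm along its y; walls 6 mm thick, their tops 8 mm above the floor
- tray: the refill tray itself, a shallow open wooden tray standing on the table; origin at the centre of its underside, axes as tray_floor
- load_barrel (a joint): load adjuster on the shaker: angle in rad of the black ribbed barrel (40 mm across) about its upright axis, growing clockwise seen from above; range -0.4 to 2.9. A white line on its top and side is the pointer. At 0 it points to the plain bar on the round dial plate below; the dial marks with 1, 2, 3 and 4 dots stand at 0.6, 1.2, 1.8 and 2.4. The barrel turns stiffly (0.35 N m) and stays where it is left; it carries the lock ring round with it
- lock_ring (a joint): angle in rad of the knurled steel lock ring relative to the barrel it is threaded on, growing clockwise seen from above (tightening). 0 is fully slack, 2.2 is snug against the housing. It turns easily (0.05 N m) until snug, sinking 1.5 mm per rad, so 3.3 mm in all; turned on beyond snug it drags the barrel along
- barrel_grip (a point): point on the upright axis of the load adjuster at the height to grip the barrel, 112 mm above the table; the barrel's ribbed part is 40 mm across and reaches from 95 to 123 mm above the table, just above the ring (the ring's top is at most 93 mm). Its x and y axes are those of the shaker; the plain bar of the dial lies towards -y
- ring_grip (a point): point on the same axis at the height to grip the lock ring, 83 mm above the table; the ring is 55 mm across and 15 mm high, its underside between 74 (snug) and 78 mm (slack) above the table; below it the housing is 49 mm across down to 68 mm, then 36 mm across down to the dial plate (91 mm across) at 39 mm
- brush_long: bystander: paint brush with a pale wooden handle, 11x230x11 mm, lying on the table; to be left alone
- tile_white: bystander: off-white test tile, 50x58x8 mm, lying on the table; to be left alone
- tape: bystander: roll of masking tape lying flat, 105 mm across, 20 mm high, lying on the table; to be left alone
- batch_pot_1: the blue pot of pot_1; origin at the centre of its underside
- batch_pot_2: the blue pot of pot_2; origin at the centre of its underside
- batch_pot_3: the blue pot of pot_3; origin at the centre of its underside
- batch_pot_4: the blue pot of pot_4; origin at the centre of its underside
- batch_pot_5: the blue pot of pot_5; origin at the centre of its underside
- batch_pot_6: the blue pot of pot_6; origin at the centre of its underside
Mind the look-alikes: they are no part of the job. What is shaped like the batch_pot_6 but orange is not meant.

How it is judged:
By the outcome, as a careful person would: the job done as asked, in the order asked, and still so for the second after the job is handed in, with the robot touching nothing.
Of batch_pot_1, batch_pot_2, batch_pot_3, batch_pot_4, batch_pot_5, batch_pot_6 only 4 to 6 are there at a start; the rules pass over those that are not, and their reading is None.
At some moment in a run one of batch_pot_1, batch_pot_2, batch_pot_3, batch_pot_4, batch_pot_5, batch_pot_6 may be knocked a few centimetres aside while the robot is not near it.
It also fails if it takes over 210 s, if anything falls off the work surface, if the arm or the gripper's body presses on something with over 40 N, if the wrist force passes 120 N, or if a joint passes its speed limit or range.

## Working session

There is one attempt and no reset: what is moved stays moved. The work goes in short steps, Python scripts to look and compute and a tool call to move; the robot and the scene stay as the last step left them, time stands still between calls to the robot, and variables do not carry over. Pictures are saved under pics/ and viewed, about 12 in all and at most 16, crops included, and the job is handed in when it is done.

Besides the shell and the picture viewer there is one more tool, called after "Request:" as name([rows], argument=value, ...), one row to a line, values as JSON. move_arm: Moves the arm, as the interface text tells. Shifts and turns lie within -1 to 1; 1 stands for 25 cm of shift or 90 degrees of turn. Its arguments: {"type":"object","properties":{"increments":{"type":"array","items":{"type":"array","items":{"type":"array","items":{"type":"number","minimum":-1,"maximum":1}}}},"gripper":{"type":"number"},"squeeze":{"type":"number"}},"required":["increments"]}

```bash
ls; mkdir -p pics; cat > h.py <<'E'
import numpy as np, cv2
from scipy.spatial.transform import Rotation as R
from station import ctrl
def cloud(im, T=None):
    d=im["depth"]; K=im["K"]; v,u=np.mgrid[:384,:512]
    p=np.stack([(u-K[0,2])/K[0,0]*d,-(v-K[1,2])/K[1,1]*d,-d],-1)
    T=im["extrinsics"] if T is None else T
    return p@T[:3,:3].T+T[:3,3]
def wristT(o,im):
    T=np.eye(4);T[:3,:3]=R.from_rotvec(o["tool_rot"]).as_matrix();T[:3,3]=o["tool_pos"]
    return T@im["tool_from_camera"]
def save(im,n,s=1.5):
    cv2.imwrite("pics/"+n+".png",cv2.resize(im["pixels"][:,:,::-1],None,fx=s,fy=s))
E
python3 - <<'E'
from h import *
o=ctrl.get_obs();print({k:np.round(v,3).tolist() for k,v in o.items()})
print(R.from_rotvec(o["tool_rot"]).as_matrix().round(3))
for c in("scene","side"):
    im=ctrl.get_image(c);save(im,c+"0");P=cloud(im)
    np.savez(c+"0.npz",P=P,rgb=im["pixels"],K=im["K"],E=im["extrinsics"])
    print(c, im["extrinsics"].round(3).tolist(), im["K"].round(1).tolist())
    for n in("pot_1","deck","tray","load_barrel","lock_ring","brush_long","tile_white","tape"):
        for r in ctrl.trace(c,n):
            m=r["region"]&(np.nan_to_num(P[...,2])<0.5)
            q=P[m]
            if len(q)==0: continue
            top=np.percentile(q[:,2],95)
            t=q[q[:,2]>top-0.006]
            print(n,round(r["score"],2),np.round(r["pixel"]),m.sum(),"med",np.median(q,0).round(3),"top",top.round(3),((t.min(0)+t.max(0))/2).round(3), (t.max(0)-t.min(0)).round(3))
E
```

```text
pics
{'t': 0.0, 'q': [-1.448, 0.053, 1.614, -0.0, 1.476, -0.119], 'dq': [0.002, 0.001, -0.0, -0.001, -0.002, -0.001], 'effort': [0.003, -39.369, -37.017, 0.0, 0.007, 0.0], 'tool_pos': [0.15, -0.606, 0.244], 'tool_rot': [1.031, 1.315, -1.028], 'contact_force': [-0.364, 0.668, -0.47], 'wrist_torque': [0.034, -0.003, 0.056], 'opening': 0.086}
[[-0.     0.971  0.239]
 [ 0.002  0.239 -0.971]
 [-1.     0.    -0.002]]
scene [[0.666, 0.317, -0.675, -0.406], [-0.746, 0.31, -0.59, -0.916], [0.023, 0.896, 0.443, 0.682], [0.0, 0.0, 0.0, 1.0]] [[483.4, 0.0, 261.9], [0.0, 483.4, 185.8], [0.0, 0.0, 1.0]]
pot_1 0.93 [252. 343.] 464 med [ 0.448 -0.438  0.035] top 0.053 [ 0.459 -0.432  0.051] [0.04  0.041 0.008]
pot_1 0.91 [229. 294.] 345 med [ 0.447 -0.279  0.036] top 0.053 [ 0.458 -0.272  0.051] [0.044 0.038 0.007]
pot_1 0.61 [283. 338.] 582 med [ 0.341 -0.489  0.034] top 0.053 [ 0.354 -0.483  0.051] [0.042 0.039 0.008]
pot_1 0.6 [243. 363.] 178 med [ 0.53  -0.435  0.016] top 0.039 [ 0.336 -0.529  0.17 ] [0.395 0.217 0.273]
pot_1 0.55 [244. 322.] 92 med [ 0.456 -0.376  0.031] top 0.052 [ 0.461 -0.37
[... 1744 characters left out ...]
 top 0.069 [0.505 0.194 0.092] [0.208 0.22  0.058]
tray 0.75 [203. 290.] 2099 med [ 0.592 -0.116  0.004] top 0.012 [ 0.592 -0.113  0.011] [0.229 0.13  0.009]
load_barrel 0.72 [144. 262.] 218 med [0.524 0.065 0.101] top 0.121 [0.525 0.077 0.119] [0.037 0.04  0.008]
load_barrel 0.52 [258. 204.] 959 med [ 0.332 -0.368  0.017] top 0.02 [ 0.333 -0.357  0.018] [0.103 0.106 0.008]
tile_white 0.67 [245. 332.] 332 med [ 0.661 -0.321  0.007] top 0.008 [ 0.661 -0.318  0.006] [0.069 0.073 0.007]
tape 0.78 [258. 202.] 1008 med [ 0.33  -0.365  0.017] top 0.02 [ 0.333 -0.357  0.018] [0.103 0.106 0.008]
tape 0.34 [257. 260.] 417 med [ 0.454 -0.368  0.041] top 0.052 [ 0.457 -0.378  0.05 ] [0.039 0.08  0.008]
```

View pics/scene0.png

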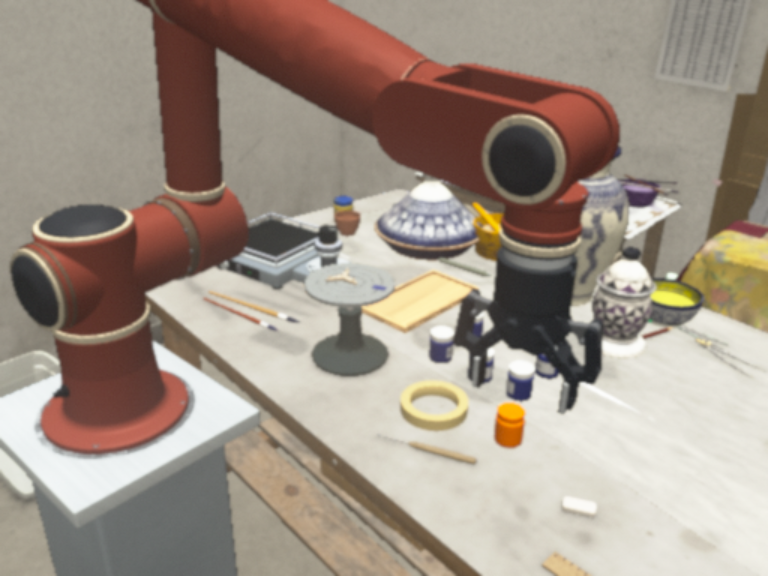

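View pics/side0.png

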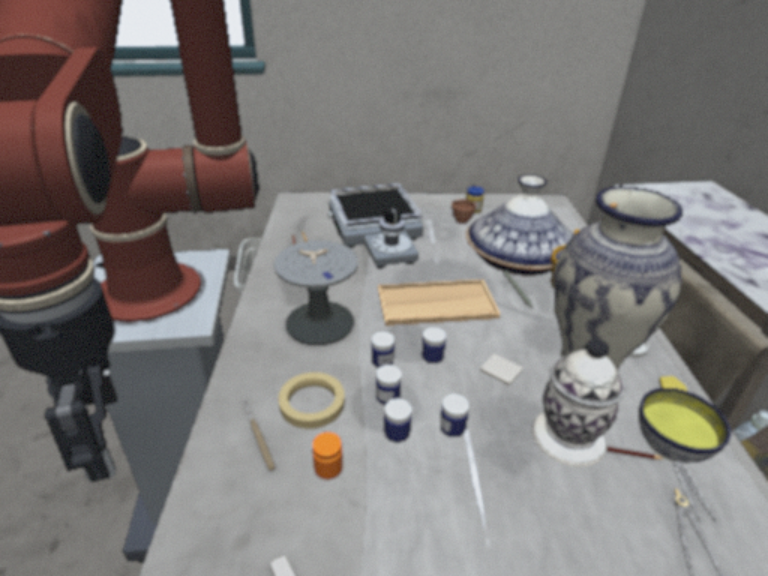

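The scene shows five blue pots in the middle of the table. An orange decoy stands nearer the camera (side image 328,455), and a banding wheel stands between the pots and the shaker. Next I'll measure the deck, tray and obstacles.

```bash
python3 - <<'E'
from h import *
S=np.load("side0.npz");C=np.load("scene0.npz")
P=np.concatenate([S["P"].reshape(-1,3),C["P"].reshape(-1,3)])
c=np.concatenate([S["rgb"].reshape(-1,3),C["rgb"].reshape(-1,3)]).astype(float)
# caps
for n,D in(("side",S),("scene",C)):
    p=D["P"];g=D["rgb"].astype(int)
    m=(p[...,2]>.047)&(p[...,2]<.06)&(p[...,0]>.3)&(p[...,0]<.62)&(p[...,1]<-.24)&(p[...,1]>-.55)
    k,l,st,ce=cv2.connectedComponentsWithStats(m.astype(np.uint8))
    for i in range(1,k):
        q=p[l==i]
        if len(q)>40:
            (x,y),r=cv2.minEnclosingCircle(q[:,:2].astype(np.float32));print(n,len(q),round(x,4),round(y,4),round(r,4),g[l==i].mean(0).round())
    m=(p[...,2]>.056)&(p[...,2]<.064)&(p[...,0]>.35)&(p[...,0]<.7)&(p[...,1]>.08)&(p[...,1]<.36)&(g.sum(-1)<200)
    q=p[m][:,:2].astype(np.float32);print(n,"mat",len(q),cv2.minAreaRect(q),np.median(p[m],0).round(4))
    m=(p[...,2]>.067)&(p[...,2]<.08)&(p[...,0]>.35)&(p[...,0]<.7)&(p[...,1]>.1)&(p[...,1]<.36)
    q=p[m][:,:2].astype(np.float32);print(n,"rail",len(q),cv2.minAreaRect(q))
    m=(p[...,2]>.009)&(p[...,2]<.02)&(p[...,0]>.46)&(p[...,0]<.73)&(p[...,1]>-.19)&(p[...,1]<-.035)
    q=p[m][:,:2].astype(np.float32);print(n,"tray",len(q),cv2.minAreaRect(q))
    m=(p[...,2]>.116)&(p[...,2]<.13)&(np.abs(p[...,0]-.524)<.04)&(np.abs(p[...,1]-.077)<.04)
    q=p[m][:,:2].astype(np.float32);print(n,"barrel",len(q),cv2.minEnclosingCircle(q))
    m=(p[...,2]>.10)&(p[...,2]<.2)&(np.abs(p[...,0]-.36)<.12)&(np.abs(p[...,1]+.1)<.15)
    q=p[m];print(n,"wheel",len(q),q.min(0),q.max(0), np.percentile(q[:,2],50))
m=(P[:,2]>-.01)&(P[:,2]<.5)&(P[:,0]>.2)&(P[:,0]<.9)&(P[:,1]>-.6)&(P[:,1]<.4)
P=P[m];c=c[m]
H=np.zeros((200,140));
i=((.4-P[:,1])/.005).astype(int).clip(0,199);j=((P[:,0]-.2)/.005).astype(int).clip(0,139)
np.maximum.at(H,(i,j),P[:,2])
im=cv2.applyColorMap((H/.3*255).clip(0,255).astype(np.uint8),cv2.COLORMAP_JET)
cv2.imwrite("pics/plan.png",cv2.resize(im,None,fx=3,fy=3,interpolation=0))
E
```

```text
side 127 0.5504 -0.2689 0.0204 [201. 206. 208.]
side 139 0.4596 -0.271 0.0206 [200. 204. 207.]
side 171 0.4577 -0.357 0.0207 [202. 206. 209.]
side 203 0.5468 -0.4307 0.0212 [204. 208. 211.]
side 216 0.4603 -0.4311 0.021 [202. 206. 210.]
side 259 0.3532 -0.4818 0.0205 [220. 138.  58.]
side mat 547 ((0.506976842880249, 0.2498803287744522), (0.16098102927207947, 0.1459207534790039), 8.062620162963867) [0.4983 0.2491 0.0576]
side rail 160 ((0.5050610303878784, 0.2304597944021225), (0.18660545349121094, 0.19336123764514923), 7.8977179527282715)
side tray 343 ((0.5918391346931458, -0.112637959420681), (0.12905579805374146, 0.23061557114124298), 88.78125)
side barrel 65 ((0.5249053239822388, 0.0782843828201294), 0.021300069987773895)
side wheel 1419 [ 0.24018546 -0.22941496  0.13495484] [ 4.26349831e-01 -1.47406522e-05  1.99305445e-01] 0.14353904084385294
scene 122 0.4579 -0.27 0.0231 [241. 240. 236.]
scene 152 0.4599 -0.432 0.0217 [242. 242. 238.]
scene 190 0.3539 -0.4836 0.0215 [250. 175.  25.]
scene mat 592 ((0.5125719904899597, 0.24270965158939362), (0.13814789056777954, 0.1452566385269165), 6.976016044616699) [0.5156 0.2318 0.059 ]
scene rail 171 ((0.5063244104385376, 0.22997461259365082), (0.18959735333919525, 0.19288596510887146), 7.25346040725708)
scene tray 300 ((0.593973696231842, -0.11256355792284012), (0.12830035388469696, 0.2357422560453415), 89.99032592773438)
scene barrel 72 ((0.5276580452919006, 0.08009057492017746), 0.02243511937558651)
scene wheel 1425 [ 0.24015843 -0.23162819  0.13569782] [ 0.42737469 -0.01811228  0.1999649 ] 0.14455565844032825
```

View pics/plan.png

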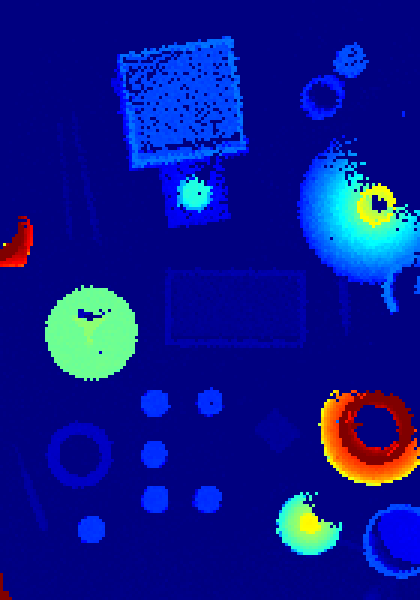

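Request:
move_arm([
  [[0,0,0,0.07],[0,0.078,-0.065,0],[0,0.078,-0.065,0],[0,0.078,-0.065,0],[0,0.078,-0.065,0],[0,0.078,-0.065,0],[0,0.078,-0.065,0],[0,0.078,-0.065,0],[0,0.078,-0.065,0],[0,0.078,-0.065,0],[0,0.078,-0.065,0],[0,0.078,-0.065,0],[0,0.078,-0.065,0],[0,0.078,-0.065,0],[0,0.078,-0.065,0],[0,0.078,-0.065,0],[0,0.078,-0.065,0],[0,0.078,-0.065,0],[0,0.078,-0.065,0],[0,0,0,0]],
], gripper=0.3, squeeze=40)

```text
t: 2.57
tool_pos: [0.4612, -0.268, 0.2455]
tool_rot: [1.11, 1.27, -1.107]
contact_force: [-0.0, 0.1, 0.9]
opening: 0.0598
```

```bash
cat >> h.py <<'E'
DC=np.array([.506,.230]);DY=np.deg2rad(7.5)
def deck(a,b): c,s=np.cos(DY),np.sin(DY); return DC+[c*a-s*b,s*a+c*b]
def delta(tgt,o=None):
    o=o or ctrl.get_obs(); M=R.from_rotvec(o["tool_rot"]).as_matrix()
    return (M.T@(np.array(tgt)-o["tool_pos"])/.25).round(3)
def yaw(o): z=R.from_rotvec(o["tool_rot"]).as_matrix()[:,2]; return np.degrees(np.arctan2(z[1],z[0]))
def st():
    o=ctrl.get_obs();print("t",round(o["t"],2),"pos",o["tool_pos"].round(4),"yaw",yaw(o).round(2),"open",round(float(o["opening"]),4),"F",np.round(o["contact_force"],2),"q",np.round(o["q"],2));return o
def caps(cam="side",lo=.047,hi=.06,box=(.3,.62,-.55,-.22)):
    im=ctrl.get_image(cam);p=cloud(im);m=(p[...,2]>lo)&(p[...,2]<hi)&(p[...,0]>box[0])&(p[...,0]<box[1])&(p[...,1]>box[2])&(p[...,1]<box[3])
    k,l,s,c=cv2.connectedComponentsWithStats(m.astype(np.uint8))
    for i in range(1,k):
        q=p[l==i]
        if len(q)>30:
            (x,y),r=cv2.minEnclosingCircle(q[:,:2].astype(np.float32));print(cam,len(q),round(x,4),round(y,4),round(r,4),im["pixels"][l==i].mean(0).round())
E
python3 - <<'E'
from h import *
caps();o=st();print(delta([.459,-.271,.12]),delta([.459,-.271,.025]))
E
```

```text
side 129 0.5503 -0.2683 0.0207 [204. 208. 210.]
side 135 0.4594 -0.2704 0.0218 [204. 208. 211.]
side 168 0.4575 -0.3575 0.0212 [206. 210. 213.]
side 204 0.5475 -0.4312 0.0206 [206. 210. 213.]
side 215 0.4605 -0.431 0.0211 [204. 209. 212.]
side 259 0.3537 -0.4814 0.0214 [222. 140.  59.]
t 2.62 pos [ 0.4601 -0.2693  0.2453] yaw -82.25 open 0.0602 F [ 0.06 -0.35  0.82] q [-0.67 -0.17  1.82  0.    1.49  0.77]
[ 0.501 -0.005  0.006] [ 0.881 -0.005  0.006]
```

Request:
move_arm([
  [[0.1,-0.005,0.006,0],[0.1,0,0,0],[0.1,0,0,0],[0.1,0,0,0],[0.1,0,0,0],[0.1,0,0,0],[0.1,0,0,0],[0.08,0,0,0],[0.05,0,0,0],[0.05,0,0,0],[0,0,0,0],[0,0,0,0],[0,0,0,0]],
])

```text
t: 3.7
tool_pos: [0.4589, -0.2732, 0.0266]
tool_rot: [1.111, 1.266, -1.111]
contact_force: [-0.8, -0.4, 0.2]
opening: 0.0597
```

Request:
move_arm([
  [[0,0,0,0],[0,0,0,0],[0,0,0,0],[0,0,0,0],[0,0,0,0],[0,0,0,0],[0,0,0,0],[0,0,0,0],[-0.04,0,0,0],[-0.06,0,0,0],[-0.08,0,0,0],[-0.08,0,0,0],[-0.08,0,0,0],[-0.04,0,0,0],[0,0,0,0],[0,0,0,0],[0,0,0,0],[0,0,0,0],[0,0,0,0],[0,0,0,0]],
], gripper=1, squeeze=40)

```text
t: 5.37
tool_pos: [0.4576, -0.2719, 0.1191]
tool_rot: [1.112, 1.271, -1.112]
contact_force: [-0.5, 0.3, -3.2]
opening: 0.04
```

```bash
cat >> h.py <<'E'
def weigh(n=5,cam="side"):
    F=[]
    for i in range(n): F.append(ctrl.get_obs()["contact_force"]); ctrl.get_image(cam)
    print("F mean",np.mean(F,0).round(2),"z sd",np.std(F,0)[2].round(2))
E
python3 - <<'E'
from h import *
weigh();o=st()
print("deck",[ (deck(a,0).round(4),delta([*deck(a,0),.245],o)) for a in(-.055,0,.055)])
print("tray",[delta([.592+a,-.113,.245],o) for a in(-.07,0,.07)])
E
```

```text
F mean [-0.35  0.21 -3.19] z sd 0.42
t 5.62 pos [ 0.4581 -0.2723  0.1202] yaw -82.45 open 0.0403 F [ 0.37 -0.05 -2.75] q [-0.68 -0.05  1.94 -0.    1.26  0.76]
deck [(array([0.4515, 0.2228]), array([-0.499,  0.234, -1.967])), (array([0.506, 0.23 ]), array([-0.499,  0.454, -1.967])), (array([0.5605, 0.2372]), array([-0.499,  0.674, -1.967]))]
tray [array([-0.499,  0.337, -0.598]), array([-0.499,  0.615, -0.561]), array([-0.499,  0.892, -0.525])]
```

Request:
move_arm([
  [[-0.1,0,0,0],[-0.1,0,0,0],[-0.1,0,0,0],[-0.1,0.034,-0.08,0],[-0.1,0.034,-0.1,0],[0,0.034,-0.1,0],[0,0.034,-0.1,0],[0,0.034,-0.1,0],[0,0.034,-0.1,0],[0,0.034,-0.1,0],[0,0.034,-0.1,0],[0,0.034,-0.1,0],[0,0.034,-0.1,0],[0,0.034,-0.1,0],[0,0.034,-0.1,0],[0,0.034,-0.1,0],[0,0.034,-0.1,0],[0,0.034,-0.1,0],[0,0.034,-0.1,0],[0,0.034,-0.1,0]],
])

```text
t: 7.28
tool_pos: [0.5462, 0.1644, 0.2453]
tool_rot: [1.111, 1.269, -1.111]
contact_force: [0.3, -0.8, -3.1]
opening: 0.04
```

Request:
move_arm([
  [[0,0.034,-0.1,0],[0,0.034,-0.1,0],[0,0.028,-0.085,0],[0,0,0,0],[0,0,0,0],[0,0,0,0]],
])

```text
t: 7.78
tool_pos: [0.5604, 0.2364, 0.245]
tool_rot: [1.111, 1.269, -1.112]
contact_force: [-1.1, -0.4, -3.4]
opening: 0.0404
```

```bash
python3 - <<'E'
from h import *
weigh(3,"wrist");o=st();print(delta([*deck(.055,0),.0875],o))
im=ctrl.get_image("wrist");save(im,"w1");P=cloud(im,wristT(o,im));np.savez("w1.npz",P=P,rgb=im["pixels"])
caps()
E
```

```text
F mean [-0.54 -0.17 -3.13] z sd 0.23
t 7.93 pos [0.5606 0.2358 0.2453] yaw -82.51 open 0.0402 F [-0.86  0.56 -2.82] q [ 0.28  0.01  1.65 -0.    1.48  1.72]
[ 0.631  0.001 -0.005]
side 128 0.5509 -0.2683 0.0216 [196. 201. 204.]
side 167 0.4579 -0.3565 0.0208 [199. 203. 206.]
side 203 0.5471 -0.4311 0.0207 [199. 203. 206.]
side 215 0.4611 -0.4307 0.0209 [198. 203. 206.]
side 262 0.3539 -0.4821 0.0207 [215. 133.  56.]
```

View pics/w1.png

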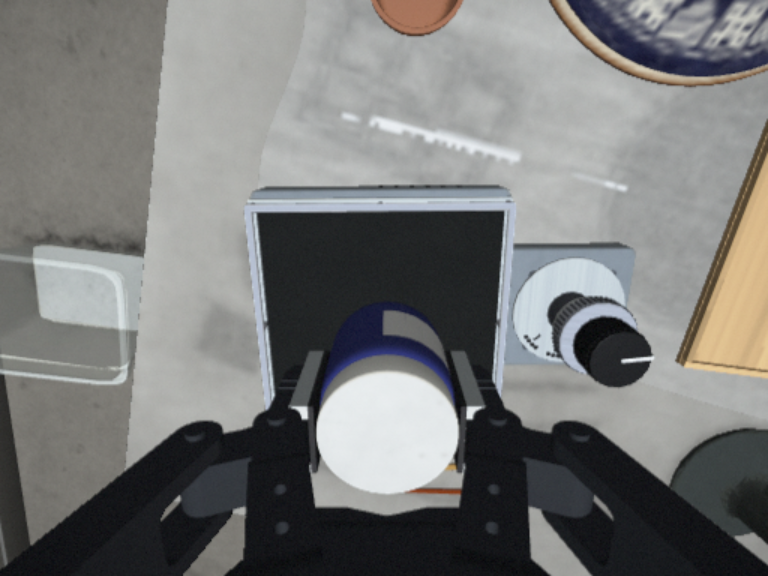

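The wrist view shows the pot held upright over the mat (cap at 388,425). The deck is aligned with the image, and the barrel's white line (637,359) points about towards deck -y. I'll lower the pot now.

Request:
move_arm([
  [[0.1,0,-0.005,0],[0.1,0,0,0],[0.1,0,0,0],[0.1,0,0,0],[0.1,0,0,0],[0.06,0,0,0],[0.04,0,0,0],[0.031,0,0,0],[0,0,0,0],[0,0,0,0],[0,0,0,0],[0,0,0,0]],
])

```text
t: 9.03
tool_pos: [0.561, 0.2382, 0.0885]
tool_rot: [1.113, 1.268, -1.11]
contact_force: [0.3, 0.2, -3.2]
opening: 0.04
```

Request:
move_arm([
  [[0,0,0,0],[0,0,0,0],[0,0,0,0],[0,0,0,0],[0,0,0,0],[0,0,0,0],[-0.06,0,0,0],[-0.1,0,0,0],[-0.1,0,0,0],[-0.1,0,0,0],[-0.1,0,0,0],[-0.1,0,0,0],[-0.06,0,0,0],[0,0,0,0],[0,0,0,0],[0,0,0,0]],
], gripper=0.3)

```text
t: 10.37
tool_pos: [0.5597, 0.2378, 0.2408]
tool_rot: [1.11, 1.27, -1.113]
contact_force: [0.4, 0.6, -0.9]
opening: 0.0596
```

```bash
python3 - <<'E'
from h import *
weigh(3,"scene");o=st();print(delta([.460,-.431,.245],o), delta([.458,-.357,.245],o),delta([.5505,-.2685,.245],o),delta([.547,-.431,.245],o))
caps();caps(lo=.105,hi=.12,box=(.4,.62,.13,.33));caps("scene",lo=.105,hi=.12,box=(.4,.62,.13,.33))
E
```

```text
F mean [ 0.07  0.37 -0.37] z sd 0.39
t 10.52 pos [0.5595 0.2378 0.2402] yaw -82.45 open 0.0602 F [-0.46  0.12 -0.71] q [ 0.28  0.02  1.66 -0.    1.47  1.72]
[-0.015 -0.746  2.6  ] [-0.015 -0.715  2.305] [-0.017 -0.302  2.003] [-0.016 -0.401  2.645]
side 128 0.5505 -0.2681 0.0209 [197. 201. 204.]
side 173 0.4579 -0.3567 0.0208 [197. 202. 205.]
side 206 0.5477 -0.4307 0.0207 [199. 203. 206.]
side 218 0.4613 -0.4302 0.0208 [197. 201. 204.]
side 262 0.3546 -0.4821 0.0212 [215. 134.  56.]
side 51 0.5616 0.2359 0.022 [173. 178. 182.]
scene 63 0.5599 0.2376 0.0233 [189. 189. 183.]
```

Request:
move_arm([
  [[0,-0.015,0.1,0],[0,-0.015,0.1,0],[0,-0.015,0.1,0],[0,-0.015,0.1,0],[0,-0.015,0.1,0],[0,-0.015,0.1,0],[0,-0.015,0.1,0],[0,-0.015,0.1,0],[0,-0.015,0.1,0],[0,-0.015,0.1,0],[0,-0.015,0.1,0],[0,-0.015,0.1,0],[0,-0.015,0.1,0],[0,-0.015,0.1,0],[0,-0.015,0.1,0],[0,-0.015,0.1,0],[0,-0.015,0.1,0],[0,-0.015,0.1,0],[0,-0.015,0.1,0],[0,-0.015,0.1,0]],
])

```text
t: 12.33
tool_pos: [0.5515, -0.2687, 0.2422]
tool_rot: [1.112, 1.269, -1.112]
contact_force: [0.9, -0.2, 0.7]
opening: 0.06
```

Request:
move_arm([
  [[0.1,0,0,0],[0.1,0,0,0],[0.1,0,0,0],[0.1,0,0,0],[0.1,0,0,0],[0,0,0,0],[0,0,0,0]],
])

```text
t: 12.92
tool_pos: [0.5506, -0.2667, 0.1157]
tool_rot: [1.112, 1.273, -1.113]
contact_force: [0.3, -0.8, -0.2]
opening: 0.0595
```

```bash
python3 - <<'E'
from h import *
caps();o=st();print(delta([.5505,-.2685,.0255],o))
E
```

```text
side 131 0.5503 -0.269 0.0205 [210. 214. 217.]
side 171 0.4578 -0.3561 0.0208 [213. 216. 219.]
side 205 0.5476 -0.4311 0.0207 [214. 218. 220.]
side 216 0.4612 -0.4308 0.0213 [212. 215. 218.]
side 261 0.3524 -0.4816 0.021 [228. 147.  62.]
t 12.97 pos [ 0.5519 -0.2675  0.1179] yaw -82.44 open 0.0601 F [-0.45  0.32  0.14] q [-0.57  0.13  1.75 -0.    1.26  0.87]
[ 0.37  -0.006  0.003]
```

Request:
move_arm([
  [[0.1,-0.004,0.002,0],[0.1,0,0,0],[0.08,0,0,0],[0.05,0,0,0],[0.035,0,0,0],[0,0,0,0],[0,0,0,0],[0,0,0,0]],
])

```text
t: 13.63
tool_pos: [0.5521, -0.2689, 0.0283]
tool_rot: [1.111, 1.265, -1.111]
contact_force: [-0.5, -0.6, 0.4]
opening: 0.0599
```

Request:
move_arm([
  [[0,0,0,0],[0,0,0,0],[0,0,0,0],[0,0,0,0],[0,0,0,0],[0,0,0,0],[0,0,0,0],[0,0,0,0],[-0.04,0,0,0],[-0.06,0,0,0],[-0.08,0,0,0],[-0.08,0,0,0],[-0.08,0,0,0],[-0.04,0,0,0],[0,0,0,0],[0,0,0,0],[0,0,0,0],[0,0,0,0]],
], gripper=1)

```text
t: 15.13
tool_pos: [0.5498, -0.2674, 0.1192]
tool_rot: [1.112, 1.272, -1.113]
contact_force: [0.4, -0.5, 0.3]
opening: 0.0399
```

```bash
python3 - <<'E'
from h import *
weigh();o=st()
print("deck",[delta([*deck(a,0),.245],o) for a in(-.055,0)])
print("tray",[delta([.592+a,-.113,.12],o) for a in(-.07,0,.07)])
E
```

```text
F mean [-0.46 -0.22 -0.83] z sd 0.64
t 15.38 pos [ 0.5506 -0.2679  0.1205] yaw -82.45 open 0.0395 F [ 0.68 -0.14 -0.37] q [-0.57  0.13  1.75  0.    1.27  0.86]
deck [array([-0.496, -0.135, -1.998]), array([-0.496,  0.085, -1.998])]
tray [array([ 0.003, -0.032, -0.629]), array([ 0.002,  0.246, -0.593]), array([ 0.002,  0.523, -0.556])]
```

Request:
move_arm([
  [[0,0.075,-0.08,0],[0,0.075,-0.08,0],[0,0.075,-0.08,0],[0,0.075,-0.08,0],[0,0.075,-0.08,0],[0,0.075,-0.08,0],[0,0.075,-0.075,0],[0,0,0,0],[0.1,0,0,0],[0.1,0,0,0],[0.07,0,0,0],[0.04,0,0,0],[0.03,0,0,0],[0,0,0,0],[0,0,0,0],[0,0,0,0]],
])

```text
t: 16.72
tool_pos: [0.6636, -0.1138, 0.0376]
tool_rot: [1.112, 1.266, -1.111]
contact_force: [-0.4, -0.6, -1.3]
opening: 0.0397
```

```bash
python3 - <<'E'
from h import *
caps();o=st();print(delta([.662,-.113,.0345],o))
E
```

```text
side 171 0.4575 -0.3566 0.0209 [208. 212. 214.]
side 208 0.5485 -0.4311 0.0207 [209. 212. 215.]
side 217 0.4602 -0.431 0.0209 [208. 212. 215.]
side 260 0.353 -0.4817 0.0207 [225. 143.  61.]
t 16.77 pos [ 0.6636 -0.1137  0.0376] yaw -82.46 open 0.0399 F [ 0.76  0.48 -0.59] q [-0.28  0.36  1.63 -0.    1.15  1.16]
[ 0.013 -0.006 -0.004]
```

Request:
move_arm([
  [[0.011,0,0,0],[0,0,0,0],[0,0,0,0]],
])

```text
t: 17.02
tool_pos: [0.6633, -0.1135, 0.0342]
tool_rot: [1.112, 1.267, -1.111]
contact_force: [0.8, 0.0, 0.4]
opening: 0.0398
```

Request:
move_arm([
  [[0,0,0,0],[0,0,0,0],[0,0,0,0],[0,0,0,0],[0,0,0,0],[0,0,0,0],[-0.05,0,0,0],[-0.1,0,0,0],[-0.1,0,0,0],[-0.1,0,0,0],[0,0,0,0],[0,0,0,0]],
], gripper=0.3)

```text
t: 18.02
tool_pos: [0.6645, -0.1138, 0.1247]
tool_rot: [1.113, 1.263, -1.109]
contact_force: [-1.0, -0.4, -0.5]
opening: 0.0596
```

```bash
python3 - <<'E'
from h import *
caps();o=st();print(delta([.458,-.3565,.12],o))
weigh(4,"side")
caps(lo=.052,hi=.066,box=(.47,.72,-.18,-.03));caps("scene",lo=.052,hi=.066,box=(.47,.72,-.18,-.03))
E
```

```text
side 170 0.4567 -0.3555 0.0214 [207. 211. 214.]
side 207 0.5481 -0.4307 0.0213 [207. 211. 213.]
side 214 0.4602 -0.4313 0.021 [206. 210. 213.]
side 261 0.3537 -0.4813 0.0214 [223. 141.  59.]
t 18.07 pos [ 0.6631 -0.1134  0.1223] yaw -82.44 open 0.0596 F [-0.38 -0.03 -0.75] q [-0.28  0.26  1.59  0.    1.29  1.16]
[ 0.008 -0.941  0.856]
F mean [-0.46 -0.15 -0.21] z sd 0.42
side 94 0.6616 -0.1156 0.0207 [198. 202. 204.]
scene 80 0.66 -0.113 0.0244 [207. 206. 199.]
```

Request:
move_arm([
  [[0,-0.078,0.071,0],[0,-0.078,0.071,0],[0,-0.078,0.071,0],[0,-0.078,0.071,0],[0,-0.078,0.071,0],[0,-0.078,0.071,0],[0,-0.078,0.071,0],[0,-0.078,0.071,0],[0,-0.078,0.071,0],[0,-0.078,0.071,0],[0,-0.078,0.071,0],[0,-0.078,0.071,0],[0,0,0,0],[0,0,0,0],[0,0,0,0]],
], gripper=0.34)

```text
t: 19.62
tool_pos: [0.4588, -0.3548, 0.1206]
tool_rot: [1.112, 1.269, -1.111]
contact_force: [-0.5, -1.0, -0.5]
opening: 0.0563
```

```bash
python3 - <<'E'
from h import *
caps();o=st();print(delta([.4577,-.3563,.0265],o));caps("scene")
E
```

```text
side 171 0.4577 -0.3569 0.0214 [214. 218. 220.]
side 203 0.5477 -0.4311 0.0209 [215. 219. 221.]
side 215 0.4609 -0.4303 0.0205 [214. 218. 221.]
side 256 0.3534 -0.4822 0.0207 [229. 148.  63.]
t 19.67 pos [ 0.4591 -0.3546  0.1207] yaw -82.41 open 0.0566 F [0.35 0.17 0.19] q [-0.79  0.06  1.83  0.    1.26  0.65]
[ 0.377 -0.006  0.006]
scene 130 0.5471 -0.4319 0.0223 [227. 227. 222.]
scene 132 0.4586 -0.3573 0.0227 [230. 230. 225.]
scene 154 0.4604 -0.4306 0.0235 [228. 228. 222.]
scene 190 0.3538 -0.4835 0.0218 [244. 153.  22.]
```

Request:
move_arm([
  [[0.1,-0.004,0.007,0],[0.1,0,0,0],[0.08,0,0,0],[0.06,0,0,0],[0.035,0,0,0],[0,0,0,0],[0,0,0,0],[0,0,0,0]],
])

```text
t: 20.38
tool_pos: [0.459, -0.3576, 0.0286]
tool_rot: [1.111, 1.267, -1.111]
contact_force: [0.1, -0.9, 0.7]
opening: 0.0564
```

Request:
move_arm([
  [[0,0,0,0],[0,0,0,0],[0,0,0,0],[0,0,0,0],[0,0,0,0],[0,0,0,0],[0,0,0,0],[0,0,0,0],[-0.04,0,0,0],[-0.06,0,0,0],[-0.08,0,0,0],[-0.08,0,0,0],[-0.08,0,0,0],[-0.04,0,0,0],[0,0,0,0],[0,0,0,0],[0,0,0,0],[0,0,0,0]],
], gripper=1)

```text
t: 21.88
tool_pos: [0.457, -0.3562, 0.1202]
tool_rot: [1.112, 1.272, -1.112]
contact_force: [0.2, -0.1, -2.5]
opening: 0.0398
```

```bash
python3 - <<'E'
from h import *
weigh();o=st();caps()
print("deck",[delta([*deck(a,0),.245],o) for a in(-.055,0)])
print("tray",[delta([.592+a,-.113,.12],o) for a in(-.07,0)])
E
```

```text
F mean [ 0.05  0.26 -2.75] z sd 0.7
t 22.13 pos [ 0.4577 -0.3568  0.1215] yaw -82.45 open 0.0402 F [-0.22  0.17 -2.57] q [-0.79  0.06  1.82 -0.    1.26  0.65]
side 207 0.5476 -0.4304 0.0215 [215. 218. 221.]
side 215 0.4602 -0.43 0.0213 [214. 218. 221.]
side 259 0.3539 -0.4815 0.0213 [229. 148.  63.]
deck [array([-0.492,  0.28 , -2.302]), array([-0.492,  0.5  , -2.302])]
tray [array([ 0.007,  0.383, -0.933]), array([ 0.006,  0.661, -0.896])]
```

Request:
move_arm([
  [[-0.1,0,0,0],[-0.1,0,0,0],[-0.1,0,0,0],[-0.1,0,0,0],[-0.092,0,0,0],[0,0.022,-0.1,0],[0,0.022,-0.1,0],[0,0.022,-0.1,0],[0,0.022,-0.1,0],[0,0.022,-0.1,0],[0,0.022,-0.1,0],[0,0.022,-0.1,0],[0,0.022,-0.1,0],[0,0.022,-0.1,0],[0,0.022,-0.1,0],[0,0.022,-0.1,0],[0,0.022,-0.1,0],[0,0.022,-0.1,0],[0,0.022,-0.1,0],[0,0.022,-0.1,0]],
])

```text
t: 23.85
tool_pos: [0.4903, 0.0268, 0.2453]
tool_rot: [1.112, 1.268, -1.111]
contact_force: [0.5, -0.8, -2.9]
opening: 0.0401
```

Request:
move_arm([
  [[0,0.022,-0.1,0],[0,0.022,-0.1,0],[0,0.021,-0.1,0],[0,0.021,-0.1,0],[0,0.021,-0.1,0],[0,0.021,-0.1,0],[0,0.021,-0.1,0],[0,0.021,-0.1,0],[0,0,0,0],[0,0,0,0],[0,0,0,0]],
])

```text
t: 24.77
tool_pos: [0.5062, 0.2291, 0.2451]
tool_rot: [1.111, 1.269, -1.112]
contact_force: [0.5, -0.3, -3.6]
opening: 0.0402
```

```bash
python3 - <<'E'
from h import *
weigh(3,"side");o=st();print(delta([*deck(0,0),.0885],o))
caps();caps(lo=.105,hi=.12,box=(.4,.62,.13,.33))
E
```

```text
F mean [ 0.63 -0.14 -3.06] z sd 0.41
t 24.92 pos [0.5064 0.2285 0.2453] yaw -82.52 open 0.0401 F [ 0.31 -0.03 -2.68] q [ 0.29 -0.11  1.78 -0.    1.48  1.73]
[ 0.627 -0.001 -0.006]
side 205 0.5488 -0.4305 0.0214 [199. 203. 207.]
side 215 0.46 -0.4309 0.0207 [198. 202. 206.]
side 259 0.3536 -0.4816 0.021 [215. 133.  56.]
side 51 0.5611 0.2374 0.0237 [172. 177. 181.]
```

Request:
move_arm([
  [[0.1,0,-0.005,0],[0.1,0,0,0],[0.1,0,0,0],[0.1,0,0,0],[0.1,0,0,0],[0.06,0,0,0],[0.04,0,0,0],[0.027,0,0,0],[0,0,0,0],[0,0,0,0],[0,0,0,0],[0,0,0,0]],
])

```text
t: 26.02
tool_pos: [0.5067, 0.2307, 0.0892]
tool_rot: [1.113, 1.268, -1.11]
contact_force: [0.4, 0.2, -0.7]
opening: 0.0396
```

Request:
move_arm([
  [[0,0,0,0],[0,0,0,0],[0,0,0,0],[0,0,0,0],[0,0,0,0],[0,0,0,0],[-0.06,0,0,0],[-0.1,0,0,0],[-0.1,0,0,0],[-0.1,0,0,0],[-0.1,0,0,0],[-0.1,0,0,0],[-0.06,0,0,0],[0,0,0,0],[0,0,0,0],[0,0,0,0]],
], gripper=0.3)

```text
t: 27.35
tool_pos: [0.5055, 0.2304, 0.2419]
tool_rot: [1.11, 1.27, -1.113]
contact_force: [-0.0, 0.2, -0.8]
opening: 0.06
```

```bash
python3 - <<'E'
from h import *
o=st();print(delta([.460,-.4307,.245],o),delta([.5477,-.431,.245],o))
caps();caps(lo=.105,hi=.12,box=(.4,.62,.13,.33));caps("scene",lo=.105,hi=.12,box=(.4,.62,.13,.33))
E
```

```text
t 27.35 pos [0.5055 0.2304 0.2419] yaw -82.44 open 0.06 F [-0.03  0.18 -0.82] q [ 0.29 -0.11  1.78  0.    1.48  1.73]
[-0.01  -0.528  2.597] [-0.011 -0.18   2.645]
side 205 0.5479 -0.4313 0.0207 [198. 203. 206.]
side 215 0.4603 -0.4305 0.0212 [198. 203. 206.]
side 259 0.3529 -0.4823 0.0206 [215. 133.  56.]
side 51 0.5596 0.2361 0.0214 [173. 177. 181.]
side 52 0.5046 0.2296 0.0216 [176. 180. 183.]
scene 62 0.5635 0.2328 0.0241 [190. 190. 184.]
scene 69 0.5068 0.2277 0.0242 [193. 192. 187.]
```

Request:
move_arm([
  [[0,-0.007,0.11,0],[0,-0.007,0.11,0],[0,-0.007,0.11,0],[0,-0.007,0.11,0],[0,-0.007,0.11,0],[0,-0.007,0.11,0],[0,-0.007,0.11,0],[0,-0.007,0.11,0],[0,-0.007,0.11,0],[0,-0.007,0.11,0],[0,-0.007,0.11,0],[0,-0.007,0.11,0],[0,-0.007,0.11,0],[0,-0.007,0.11,0],[0,-0.007,0.11,0],[0,-0.007,0.11,0],[0,-0.007,0.11,0],[0,-0.007,0.11,0],[0,-0.007,0.11,0],[0,-0.007,0.11,0]],
])

```text
t: 29.17
tool_pos: [0.5433, -0.3204, 0.2419]
tool_rot: [1.112, 1.271, -1.112]
contact_force: [-0.2, -0.4, -0.1]
opening: 0.06
```

Request:
move_arm([
  [[0,-0.007,0.11,0],[0,-0.007,0.11,0],[0,-0.007,0.11,0],[0,-0.007,0.11,0],[0.1,0,0,0],[0.1,0,0,0],[0.1,0,0,0],[0.1,0,0,0],[0.1,0,0,0],[0,0,0,0],[0,0,0,0],[0,0,0,0]],
])

```text
t: 30.17
tool_pos: [0.5517, -0.4295, 0.1194]
tool_rot: [1.111, 1.268, -1.111]
contact_force: [0.0, -0.6, 1.2]
opening: 0.0597
```

```bash
python3 - <<'E'
from h import *
caps();o=st();print(delta([.5480,-.431,.0265],o));caps("scene")
E
```

```text
side 205 0.5485 -0.4306 0.0211 [219. 223. 225.]
side 214 0.4606 -0.4306 0.0211 [219. 222. 225.]
side 261 0.353 -0.4819 0.021 [232. 153.  65.]
t 30.22 pos [ 0.5522 -0.43    0.1207] yaw -82.44 open 0.0597 F [ 0.04 -0.22 -0.08] q [-0.77  0.32  1.53 -0.    1.29  0.67]
[ 0.377 -0.018  0.001]
scene 132 0.5485 -0.4324 0.0214 [225. 225. 219.]
scene 148 0.4611 -0.4323 0.0216 [230. 229. 224.]
scene 193 0.3515 -0.4839 0.0215 [241. 150.  22.]
```

Request:
move_arm([
  [[0.1,-0.016,0.002,0],[0.1,0,0,0],[0.08,0,0,0],[0.06,0,0,0],[0.035,0,0,0],[0,0,0,0],[0,0,0,0],[0,0,0,0]],
])

```text
t: 30.93
tool_pos: [0.5485, -0.4312, 0.0268]
tool_rot: [1.111, 1.265, -1.111]
contact_force: [0.1, -0.7, 0.8]
opening: 0.0598
```

Request:
move_arm([
  [[0,0,0,0],[0,0,0,0],[0,0,0,0],[0,0,0,0],[0,0,0,0],[0,0,0,0],[0,0,0,0],[0,0,0,0],[-0.04,0,0,0],[-0.06,0,0,0],[-0.08,0,0,0],[-0.08,0,0,0],[-0.08,0,0,0],[-0.04,0,0,0],[0,0,0,0],[0,0,0,0],[0,0,0,0],[0,0,0,0]],
], gripper=1)

```text
t: 32.43
tool_pos: [0.5464, -0.4293, 0.1174]
tool_rot: [1.112, 1.273, -1.112]
contact_force: [-0.1, 1.2, -3.8]
opening: 0.0397
```

```bash
python3 - <<'E'
from h import *
weigh();o=st();caps()
print("deck",[delta([*deck(a,0),.245],o) for a in(-.055,)])
print("tray",[delta([.592+a,-.113,.12],o) for a in(-.07,0)])
E
```

```text
F mean [ 0.07  0.32 -3.35] z sd 0.56
t 32.68 pos [ 0.5471 -0.4299  0.1189] yaw -82.44 open 0.0395 F [-0.8   0.66 -1.88] q [-0.77  0.31  1.53  0.    1.29  0.67]
side 213 0.4616 -0.4305 0.0213 [220. 223. 226.]
side 258 0.3535 -0.4822 0.0207 [233. 153.  65.]
deck [array([-0.502, -0.036, -2.639])]
tray [array([-0.003,  0.067, -1.27 ]), array([-0.003,  0.345, -1.233])]
```

Full again, so this one goes on the third deck spot (-0.055).

Request:
move_arm([
  [[-0.1,0,0,0],[-0.1,0,0,0],[-0.1,0,0,0],[-0.1,0,0,0],[-0.102,0,0,0],[0,0,-0.1,0],[0,0,-0.11,0],[0,0,-0.11,0],[0,0,-0.11,0],[0,0,-0.11,0],[0,0,-0.11,0],[0,0,-0.11,0],[0,0,-0.11,0],[0,0,-0.11,0],[0,0,-0.11,0],[0,0,-0.11,0],[0,0,-0.11,0],[0,0,-0.11,0],[0,0,-0.11,0],[0,0,-0.11,0]],
])

```text
t: 34.4
tool_pos: [0.4931, -0.0225, 0.2455]
tool_rot: [1.112, 1.268, -1.111]
contact_force: [-0.3, 1.2, -2.9]
opening: 0.0395
```

Request:
move_arm([
  [[0,-0.006,-0.11,0],[0,-0.006,-0.11,0],[0,-0.006,-0.11,0],[0,-0.006,-0.11,0],[0,-0.006,-0.11,0],[0,-0.006,-0.11,0],[0,0,-0.11,0],[0,0,-0.11,0],[0,0,-0.12,0],[0,0,0,0],[0,0,0,0],[0,0,0,0]],
])

```text
t: 35.4
tool_pos: [0.4517, 0.2226, 0.2453]
tool_rot: [1.111, 1.268, -1.111]
contact_force: [-1.0, -0.1, -2.4]
opening: 0.0399
```

```bash
python3 - <<'E'
from h import *
weigh(3,"side");o=st();print(delta([*deck(-.055,0),.088],o))
caps();caps(lo=.105,hi=.12,box=(.4,.62,.13,.33))
E
```

```text
F mean [-0.14 -0.14 -2.99] z sd 0.39
t 35.55 pos [0.4519 0.2219 0.2453] yaw -82.53 open 0.0393 F [ 0.05  0.06 -2.29] q [ 0.31 -0.24  1.89 -0.    1.5   1.75]
[ 0.629 -0.002 -0.004]
side 218 0.4609 -0.431 0.0207 [196. 201. 204.]
side 264 0.352 -0.4819 0.0216 [214. 132.  56.]
side 49 0.5608 0.2362 0.0221 [173. 177. 181.]
side 51 0.5056 0.2277 0.0222 [176. 181. 184.]
```

Request:
move_arm([
  [[0.1,0,-0.004,0],[0.1,0,0,0],[0.1,0,0,0],[0.1,0,0,0],[0.1,0,0,0],[0.06,0,0,0],[0.04,0,0,0],[0.029,0,0,0],[0,0,0,0],[0,0,0,0],[0,0,0,0],[0,0,0,0]],
])

```text
t: 36.65
tool_pos: [0.4523, 0.224, 0.0891]
tool_rot: [1.113, 1.268, -1.11]
contact_force: [-0.0, 0.0, -2.5]
opening: 0.0398
```

Request:
move_arm([
  [[0,0,0,0],[0,0,0,0],[0,0,0,0],[0,0,0,0],[0,0,0,0],[0,0,0,0],[-0.06,0,0,0],[-0.1,0,0,0],[-0.1,0,0,0],[-0.1,0,0,0],[-0.1,0,0,0],[-0.1,0,0,0],[-0.06,0,0,0],[0,0,0,0],[0,0,0,0],[0,0,0,0]],
], gripper=0.3)

```text
t: 37.98
tool_pos: [0.4509, 0.2236, 0.2415]
tool_rot: [1.11, 1.27, -1.113]
contact_force: [0.4, 0.7, -1.2]
opening: 0.0597
```

```bash
python3 - <<'E'
from h import *
o=st();print(delta([.461,-.4308,.245],o))
caps();caps(lo=.105,hi=.12,box=(.4,.62,.13,.33));caps("scene",lo=.105,hi=.12,box=(.4,.62,.13,.33))
E
```

```text
t 37.98 pos [0.4509 0.2236 0.2415] yaw -82.45 open 0.0597 F [ 0.42  0.73 -1.19] q [ 0.31 -0.24  1.89  0.    1.49  1.75]
[-0.012 -0.304  2.6  ]
side 211 0.4605 -0.4303 0.0211 [198. 203. 206.]
side 259 0.3541 -0.4811 0.0213 [215. 133.  56.]
side 48 0.5613 0.2365 0.0223 [175. 180. 184.]
side 54 0.5033 0.2306 0.0226 [173. 177. 180.]
side 55 0.4506 0.2213 0.0214 [174. 178. 181.]
scene 65 0.5622 0.2362 0.024 [188. 187. 181.]
scene 71 0.5054 0.228 0.0228 [191. 191. 186.]
scene 73 0.4545 0.2207 0.0236 [195. 195. 190.]
```

Request:
move_arm([
  [[0,-0.012,0.11,0],[0,-0.013,0.11,0],[0,-0.013,0.11,0],[0,-0.013,0.11,0],[0,-0.013,0.11,0],[0,-0.013,0.11,0],[0,-0.013,0.11,0],[0,-0.013,0.11,0],[0,-0.013,0.11,0],[0,-0.013,0.11,0],[0,-0.013,0.11,0],[0,-0.013,0.11,0],[0,-0.013,0.11,0],[0,-0.013,0.11,0],[0,-0.013,0.11,0],[0,-0.013,0.11,0],[0,-0.013,0.11,0],[0,-0.013,0.11,0],[0,-0.013,0.11,0],[0,-0.013,0.11,0]],
])

```text
t: 39.8
tool_pos: [0.4591, -0.3309, 0.2415]
tool_rot: [1.112, 1.271, -1.112]
contact_force: [0.1, 0.9, 0.5]
opening: 0.0598
```

Request:
move_arm([
  [[0,-0.013,0.1,0],[0,-0.013,0.1,0],[0,-0.013,0.1,0],[0,-0.013,0.1,0],[0.1,0,0,0],[0.1,0,0,0],[0.1,0,0,0],[0.1,0,0,0],[0.1,0,0,0],[0,0,0,0],[0,0,0,0],[0,0,0,0]],
])

```text
t: 40.8
tool_pos: [0.4603, -0.4311, 0.1189]
tool_rot: [1.111, 1.268, -1.111]
contact_force: [-0.4, 0.3, 0.2]
opening: 0.0596
```

```bash
python3 - <<'E'
from h import *
caps();o=st();print(delta([.4608,-.4308,.0265],o));caps("scene")
E
```

```text
side 215 0.4614 -0.4309 0.0212 [217. 221. 223.]
side 259 0.3525 -0.4818 0.0212 [231. 151.  64.]
t 40.85 pos [ 0.4607 -0.4316  0.12  ] yaw -82.44 open 0.0599 F [-0.19 -0.07  0.36] q [-0.87  0.17  1.7   0.    1.27  0.57]
[ 0.374  0.    -0.004]
scene 152 0.461 -0.4316 0.0226 [231. 230. 225.]
scene 190 0.3531 -0.4836 0.0211 [244. 155.  23.]
```

Request:
move_arm([
  [[0.1,0,-0.002,0],[0.1,0,0,0],[0.08,0,0,0],[0.06,0,0,0],[0.033,0,0,0],[0,0,0,0],[0,0,0,0],[0,0,0,0]],
])

```text
t: 41.57
tool_pos: [0.4608, -0.4313, 0.0267]
tool_rot: [1.111, 1.266, -1.111]
contact_force: [-0.4, -0.8, 0.2]
opening: 0.0602
```

Request:
move_arm([
  [[0,0,0,0],[0,0,0,0],[0,0,0,0],[0,0,0,0],[0,0,0,0],[0,0,0,0],[0,0,0,0],[0,0,0,0],[-0.04,0,0,0],[-0.06,0,0,0],[-0.08,0,0,0],[-0.08,0,0,0],[-0.08,0,0,0],[-0.04,0,0,0],[0,0,0,0],[0,0,0,0],[0,0,0,0],[0,0,0,0]],
], gripper=1)

```text
t: 43.07
tool_pos: [0.4591, -0.4293, 0.1178]
tool_rot: [1.113, 1.272, -1.112]
contact_force: [0.6, 0.3, -0.8]
opening: 0.0401
```

```bash
python3 - <<'E'
from h import *
weigh();o=st()
print("tray",[delta([.592+a,-.113,.12],o) for a in(-.07,0)])
caps(lo=.052,hi=.066,box=(.47,.72,-.18,-.03));caps("scene",lo=.052,hi=.066,box=(.47,.72,-.18,-.03))
E
```

```text
F mean [ 0.11 -0.27 -1.21] z sd 0.37
t 43.32 pos [ 0.4597 -0.4299  0.119 ] yaw -82.44 open 0.0404 F [ 0.26  0.29 -0.77] q [-0.87  0.17  1.7   0.    1.27  0.57]
tray [array([-0.003,  0.414, -1.224]), array([-0.003,  0.691, -1.187])]
side 93 0.6629 -0.1138 0.022 [210. 213. 215.]
scene 77 0.6637 -0.1148 0.0234 [221. 220. 214.]
```

Request:
move_arm([
  [[0,0.048,-0.1,0],[0,0.048,-0.1,0],[0,0.048,-0.1,0],[0,0.048,-0.1,0],[0,0.048,-0.1,0],[0,0.048,-0.1,0],[0,0.048,-0.1,0],[0,0.048,-0.1,0],[0,0.048,-0.1,0],[0,0.048,-0.1,0],[0,0.048,-0.1,0],[0,0.048,-0.1,0],[0,0,0,0],[0.1,0,0,0],[0.1,0,0,0],[0.06,0,0,0],[0.04,0,0,0],[0,0,0,0],[0,0,0,0],[0,0,0,0]],
])

```text
t: 45.08
tool_pos: [0.5642, -0.1145, 0.0462]
tool_rot: [1.112, 1.266, -1.111]
contact_force: [0.1, -0.1, 0.6]
opening: 0.0405
```

```bash
python3 - <<'E'
from h import *
o=st();print(delta([.562,-.113,.034],o))
E
```

```text
t 45.08 pos [ 0.5642 -0.1145  0.0462] yaw -82.46 open 0.0405 F [ 0.14 -0.1   0.6 ] q [-0.33  0.14  1.87 -0.    1.12  1.11]
[ 0.049 -0.008 -0.007]
```

Request:
move_arm([
  [[0.025,0,0,0],[0.022,0,0,0],[0,0,0,0],[0,0,0,0],[0,0,0,0],[0,0,0,0]],
])

```text
t: 45.58
tool_pos: [0.5632, -0.1139, 0.0331]
tool_rot: [1.111, 1.269, -1.112]
contact_force: [-0.5, -0.5, -0.9]
opening: 0.0402
```

Request:
move_arm([
  [[0,0,0,0],[0,0,0,0],[0,0,0,0],[0,0,0,0],[0,0,0,0],[0,0,0,0],[-0.05,0,0,0],[-0.1,0,0,0],[-0.1,0,0,0],[-0.1,0,0,0],[-0.1,0,0,0],[-0.1,0,0,0],[-0.1,0,0,0],[-0.1,0,0,0],[-0.1,0,0,0],[-0.05,0,0,0],[0,0,0,0],[0,0,0,0]],
], gripper=0.3)

```text
t: 47.08
tool_pos: [0.5633, -0.114, 0.2586]
tool_rot: [1.112, 1.267, -1.111]
contact_force: [0.8, 0.0, -0.7]
opening: 0.0597
```

```bash
python3 - <<'E'
from h import *
o=st()
im=ctrl.get_image("wrist");T=im["tool_from_camera"];print(T.round(3).tolist(),im["K"].round(1).tolist())
for a in("side","scene"):
    caps(a,lo=.052,hi=.066,box=(.47,.72,-.18,-.03))
    caps(a);caps(a,lo=.105,hi=.12,box=(.4,.62,.13,.33))
W=np.load("w1.npz");p=W["P"];g=W["rgb"].astype(int)
m=(np.abs(p[...,2]-.123)<.006)&(np.hypot(p[...,0]-.526,p[...,1]-.079)<.035)
q=p[m];print(cv2.minEnclosingCircle(q[:,:2].astype(np.float32)),np.median(q[:,2]))
m=(np.abs(p[...,2]-.039)<.006)&(np.hypot(p[...,0]-.526,p[...,1]-.079)<.06)
q=p[m];print("dial",cv2.minEnclosingCircle(q[:,:2].astype(np.float32)),np.median(q[:,2]))
print(delta([.526,.079,.245]))
E
```

```text
t 47.08 pos [ 0.5633 -0.114   0.2586] yaw -82.45 open 0.0597 F [ 0.83  0.03 -0.72] q [-0.33 -0.07  1.72 -0.    1.5   1.11]
[[0.0, 0.308, -0.951, -0.128], [0.001, 0.951, 0.308, 0.079], [1.0, -0.001, 0.0, -0.0], [0.0, 0.0, 0.0, 1.0]] [[294.5, 0.0, 257.6], [0.0, 294.5, 189.8], [0.0, 0.0, 1.0]]
side 94 0.6626 -0.1144 0.0214 [194. 198. 200.]
side 97 0.5628 -0.1151 0.0219 [193. 197. 199.]
side 259 0.3537 -0.4815 0.0206 [220. 138.  58.]
side 49 0.5629 0.2358 0.022 [180. 184. 188.]
side 52 0.5065 0.2285 0.022 [181. 185. 188.]
side 54 0.4522 0.2217 0.0219 [180. 184. 187.]
scene 80 0.6634 -0.1138 0.0246 [202. 201. 194.]
scene 87 0.563 -0.1191 0.0233 [207. 206. 199.]
scene 196 0.3537 -0.4857 0.0234 [233. 138.  20.]
scene 62 0.5609 0.2356 0.0233 [189. 189. 183.]
scene 68 0.5073 0.2246 0.0242 [192. 192. 187.]
scene 75 0.4524 0.2222 0.0232 [192. 192. 186.]
((0.5281605124473572, 0.08280808478593826), 0.02132207714021206) 0.12162744973405837
dial ((0.5260466933250427, 0.07902545481920242), 0.06003899127244949) 0.03720697053876956
[ 0.047 -0.044 -0.784]
```

Request:
move_arm([
  [[0.03,-0.004,-0.078,0],[0,-0.004,-0.078,0],[0,-0.004,-0.078,0],[0,-0.004,-0.078,0],[0,-0.004,-0.078,0],[0,-0.004,-0.078,0],[0,-0.004,-0.078,0],[0,-0.004,-0.078,0],[0,-0.004,-0.078,0],[0,-0.004,-0.078,0],[0,0,0,0],[0,0,0,0],[0,0,0,0]],
])

```text
t: 48.52
tool_pos: [0.5277, 0.0777, 0.2503]
tool_rot: [1.111, 1.269, -1.112]
contact_force: [-0.1, 0.1, 0.5]
opening: 0.0599
```

```bash
cat >> h.py <<'E'
BC=np.array([.526,.0793])
def pointer(name=None,zt=.123):
    o=st();im=ctrl.get_image("wrist");T=wristT(o,im);P=cloud(im,T);g=im["pixels"].astype(int)
    if name: 
        cv2.imwrite("pics/"+name+".png",cv2.resize(im["pixels"][80:330,120:400,::-1],None,fx=2.5,fy=2.5))
    m=(np.abs(P[...,2]-zt)<.006)&(np.hypot(*(P[...,:2]-BC).transpose(2,0,1))<.03)
    mm=cv2.morphologyEx(m.astype(np.uint8),cv2.MORPH_CLOSE,np.ones((3,3)))>0
    c,r=cv2.minEnclosingCircle(P[mm][:,:2].astype(np.float32))
    # project pixels onto plane zt for line
    w=m&(g.min(-1)>120); q=P[w][:,:2]; d=q-np.array(c)
    md=P[m][:,:2]; lo,hi=np.percentile(md,1,0),np.percentile(md,99,0)
    mean=d.mean(0); u,s,v=np.linalg.svd(q-q.mean(0)); ax=v[0]*np.sign(v[0]@mean)
    def load(a): # deck -y is 0; clockwise +
        dirw=np.degrees(np.arctan2(a[1],a[0])); return np.deg2rad(((7.5-90)-dirw+180)%360-180)
    print("barrel c",np.round(c,4),round(r,4),"mid",((lo+hi)/2).round(4),"z",np.median(P[m][:,2]).round(4),"line n",w.sum(),"load by axis",load(ax).round(3),"by mean",load(mean).round(3), "rad",np.percentile(np.hypot(*d.T),[5,95]).round(3))
    return o,im,P
E
python3 - <<'E'
from h import *
o,im,P=pointer("b1");print(delta([.526,.0793,.245],o))
E
```

```text
t 48.52 pos [0.5277 0.0777 0.2503] yaw -82.45 open 0.0599 F [-0.08  0.12  0.47] q [ 0.01 -0.17  1.82 -0.    1.49  1.45]
barrel c [0.5572 0.0847] 0.0487 mid [0.5286 0.0826] z 0.1218 line n 77 load by axis 0.012 by mean 1.305 rad [0.028 0.033]
[ 0.021 -0.006 -0.007]
```

View pics/b1.png

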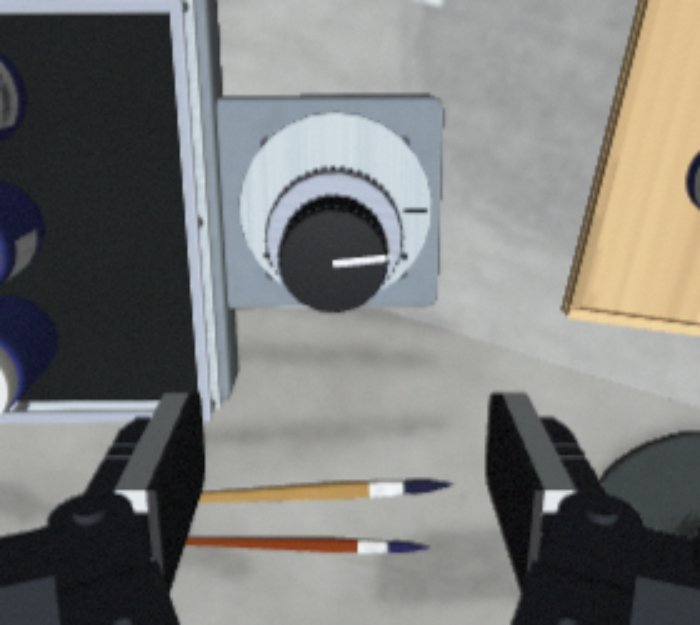

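The wrist crop shows the plain bar at (415,210) and the barrel top with its white line running from (333,264) to (387,258), so the line sits slightly anticlockwise of the bar. Two brushes lie at the bottom. I'll pre-turn the wrist about -95° so joint 6 has room to turn clockwise, then measure again.

Request:
move_arm([
  [[0,0,0,-0.07],[0,0,0,-0.07],[0,0,0,-0.07],[0,0,0,-0.07],[0,0,0,-0.07],[0,0,0,-0.07],[0,0,0,-0.07],[0,0,0,-0.07],[0,0,0,-0.07],[0,0,0,-0.07],[0,0,0,-0.07],[0,0,0,-0.07],[0,0,0,-0.07],[0,0,0,-0.07],[0,0,0,-0.07],[0,0,0,0],[0,0,0,0],[0,0,0,0]],
])

```text
t: 50.07
tool_pos: [0.5278, 0.0775, 0.2505]
tool_rot: [-0.163, 1.565, 0.163]
contact_force: [-1.0, 0.2, 0.1]
opening: 0.06
```

```bash
cat > ptr.py <<'E'
from h import *
def pointer2(name=None,zt=.123,crop=(80,330,120,400)):
    o=st();im=ctrl.get_image("wrist");T=wristT(o,im);P=cloud(im,T);g=im["pixels"].astype(int);K=im["K"]
    if name:
        a,b,c,d=crop;cv2.imwrite("pics/"+name+".png",cv2.resize(im["pixels"][a:b,c:d,::-1],None,fx=2.5,fy=2.5))
    v,u=np.mgrid[:384,:512]
    ray=np.stack([(u-K[0,2])/K[0,0],-(v-K[1,2])/K[1,1],-np.ones_like(u)],-1)@T[:3,:3].T
    X=(T[:3,3]+ray*((zt-T[2,3])/ray[...,2])[...,None])[...,:2]
    top=(np.abs(P[...,2]-zt)<.004)&(np.hypot(*(X-BC).transpose(2,0,1))<.028)
    c,r=cv2.minEnclosingCircle(X[top].astype(np.float32)); c=np.array(c)
    d=X-c; rr=np.hypot(d[...,0],d[...,1]); w=(rr<.019)&(g.min(-1)>110)&top
    q=d[w]; wt=g[w].min(-1)-100.; mean=np.average(q,axis=0,weights=wt)
    _,_,vv=np.linalg.svd(q-mean); ax=vv[0]*np.sign(vv[0]@mean)
    f=lambda a: np.deg2rad(((7.5-90)-np.degrees(np.arctan2(a[1],a[0]))+180)%360-180).round(3)
    print("c",c.round(4),"r",round(r,4),"n",w.sum(),"axis",f(ax),"mean",f(mean),"z",np.median(P[top][:,2]).round(4),"rng",rr[w].min().round(3),rr[w].max().round(3))
    M=R.from_rotvec(o["tool_rot"]).as_matrix(); print("c in tool yz (mm)",((M.T@(np.array([*c,zt])-o["tool_pos"]))*1e3).round(1))
    return o,im,P,X,c
E
python3 - <<'E'
from ptr import *
pointer2("b2")
E
```

```text
t 50.07 pos [0.5278 0.0775 0.2505] yaw 11.87 open 0.06 F [-0.99  0.18  0.07] q [ 0.01 -0.17  1.82 -0.    1.49 -0.2 ]
c [0.5272 0.083 ] r 0.0205 n 60 axis -0.092 mean -0.13 z 0.1218 rng 0.001 0.019
c in tool yz (mm) [127.5   5.4   0.6]
```

View pics/b2.png

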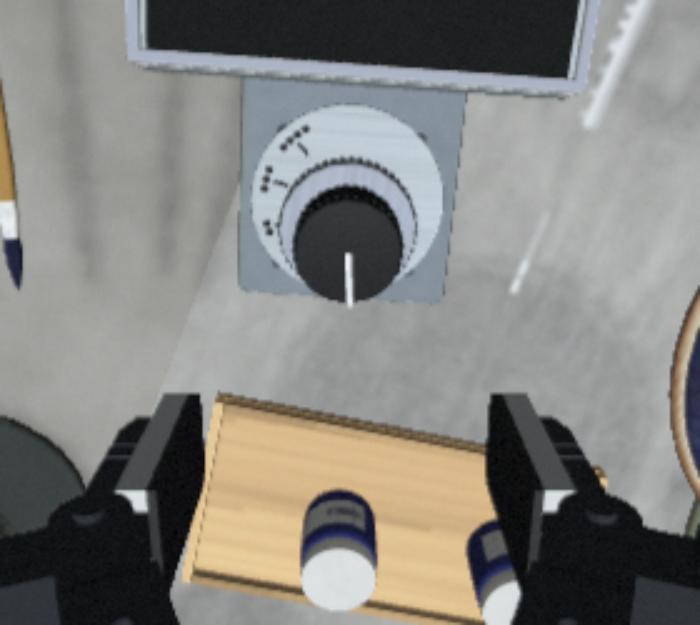

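The crop shows the dial marks on the left (2 dots at 270,228, 3 at 267,178, 4 at 295,138) and the line pointing down towards the bar (349,280). To fix the barrel centre, I'll check the wrist camera's bias against the tray pot, whose position the TCP gave.

```bash
cat >> ptr.py <<'E'
def rect(im,T,zt,c,half=.05,s=.0005):
    n=int(2*half/s);j,i=np.meshgrid(np.arange(n),np.arange(n))
    W=np.stack([c[0]-half+j*s,c[1]+half-i*s,np.full(j.shape,zt)],-1)  # x right, y up
    C=(W-T[:3,3])@T[:3,:3];K=im["K"]
    u=K[0,0]*C[...,0]/-C[...,2]+K[0,2];v=K[1,1]*-C[...,1]/-C[...,2]+K[1,2]
    return cv2.remap(im["pixels"],u.astype(np.float32),v.astype(np.float32),cv2.INTER_LINEAR)
E
python3 - <<'E'
from ptr import *
o=ctrl.get_obs();im=ctrl.get_image("wrist");T=wristT(o,im)
a=rect(im,T,.123,BC);b=rect(im,T,.059,np.array([.563,-.114]))
d=rect(im,T,.039,BC,half=.06,s=.0006)
cv2.imwrite("pics/rect.png",cv2.resize(np.hstack([a,b,d])[:,:,::-1],None,fx=1.3,fy=1.3))
# disc fits by template: dark disc r=.020 / white disc r~.0205
for im2,c0,r0,sgn in((a,BC,.0195,-1),(b,np.array([.563,-.114]),.0205,1)):
    g=cv2.cvtColor(im2,cv2.COLOR_RGB2GRAY).astype(np.float32)*sgn
    best=[]
    for r in np.arange(r0-.001,r0+.0016,.0005):
        R_=r/.0005;n=int(2*(R_+6)+1);y,x=np.mgrid[:n,:n]-n//2;rr=np.hypot(x,y)
        k=np.where(rr<R_,0,0.)+np.where((rr<R_)&(rr>R_-4),1./((rr<R_)&(rr>R_-4)).sum(),0)-np.where((rr>=R_)&(rr<R_+4),1./((rr>=R_)&(rr<R_+4)).sum(),0)
        f=cv2.filter2D(g,-1,k.astype(np.float32));f[:30]=f[-30:]=-1e9;f[:,:30]=f[:,-30:]=-1e9
        i,j=np.unravel_index(f.argmax(),f.shape);best.append((round(float(f.max()),1),round(r,4),round(c0[0]-.05+j*.0005,4),round(c0[1]+.05-i*.0005,4)))
    print(sorted(best)[::-1][:3])
E
```

```text
[(81.3, np.float64(0.021), np.float64(0.527), np.float64(0.0858)), (78.7, np.float64(0.0205), np.float64(0.527), np.float64(0.0858)), (73.5, np.float64(0.02), np.float64(0.5265), np.float64(0.0868))]
[(50.2, np.float64(0.0195), np.float64(0.5635), np.float64(-0.111)), (50.1, np.float64(0.02), np.float64(0.564), np.float64(-0.1115)), (42.7, np.float64(0.0205), np.float64(0.564), np.float64(-0.1115))]
```

View pics/rect.png

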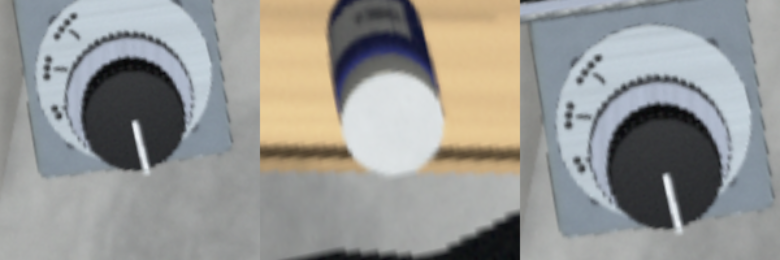

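Request:
move_arm([
  [[0.08,0.012,0,0],[0.08,0,0,0],[0.08,0,0,0],[0.08,0,0,0],[0.08,0,0,0],[0.06,0,0,0],[0.05,0,0,0],[0.03,0,0,0],[0.018,0,0,0],[0,0,0,0],[0,0,0,0],[0,0,0,0]],
])

```text
t: 51.17
tool_pos: [0.5279, 0.081, 0.1123]
tool_rot: [-0.165, 1.562, 0.165]
contact_force: [0.8, 0.0, 0.3]
opening: 0.06
```

```bash
cat >> h.py <<'E'
def avg(n=6):
    L=[]
    for i in range(n): L.append(ctrl.get_obs()); ctrl.get_image("scene")
    print("pos",np.mean([o["tool_pos"] for o in L],0).round(4),"F",np.mean([o["contact_force"] for o in L],0).round(2),"M",np.mean([o["wrist_torque"] for o in L],0).round(3),"sd",np.std([o["wrist_torque"] for o in L],0).round(3),"yaw",yaw(L[-1]).round(2),"open",L[-1]["opening"])
    return L[-1]
E
python3 - <<'E'
from h import *
o=avg();print(delta([.527,.0803,.111],o))
E
```

```text
pos [0.5277 0.081  0.1121] F [-0.14 -0.01  0.08] M [-0.011  0.019  0.   ] sd [0.04  0.035 0.016] yaw 12.05 open 0.059644249806042535
[ 0.003 -0.003 -0.002]
```

Request:
move_arm([
  [[0.003,0,0,0],[0,0,0,0],[0,0,0,0],[0,0,0,0],[0,0,0,0],[0,0,0,0],[0,0,0,0],[0,0,0,0],[0,0,0,0],[0,0,0,0]],
], gripper=1, squeeze=25)

```text
t: 52.3
tool_pos: [0.5279, 0.0812, 0.1107]
tool_rot: [-0.165, 1.562, 0.165]
contact_force: [5.2, 2.2, -1.2]
opening: 0.0389
```

```bash
python3 - <<'E'
from h import *
o=avg()
E
```

```text
pos [0.5279 0.0812 0.1108] F [ 5.08  1.71 -0.92] M [ 0.242 -0.821  0.002] sd [0.014 0.024 0.034] yaw 12.05 open 0.039157564558161925
```

Request:
move_arm([
  [[0,0,0.002,0],[0,0,0,0],[0,0,0,0],[0,0,0,0]],
], squeeze=60)

```text
t: 52.93
tool_pos: [0.528, 0.0812, 0.1109]
tool_rot: [-0.165, 1.563, 0.165]
contact_force: [3.8, 1.4, 2.6]
opening: 0.0384
```

```bash
python3 - <<'E'
from h import *
o=avg()
E
```

```text
pos [0.528  0.0812 0.1109] F [3.24 1.56 3.61] M [ 0.275 -0.546 -0.017] sd [0.014 0.02  0.026] yaw 12.05 open 0.038563459910598744
```

Request:
move_arm([
  [[0,0,0,0.05],[0,0,0,0.06],[0,0,0,0.06],[0,0,0,0.06],[0,0,0,0.06],[0,0,0,0.06],[0,0,0,0.06],[0,0,0,0.06],[0,0,0,0.06],[0,0,0,0.06],[0,0,0,0.06],[0,0,0,0],[0,0,0,0]],
])

```text
t: 54.32
tool_pos: [0.5271, 0.0815, 0.1109]
tool_rot: [0.634, 1.478, -0.634]
contact_force: [0.0, 2.9, 7.8]
opening: 0.0382
```

```bash
python3 - <<'E'
from ptr import *
o=avg(4)
pointer2("b3",crop=(150,384,100,400))
E
```

```text
pos [0.5271 0.0814 0.1109] F [-0.45  2.9   7.54] M [ 0.295 -0.053 -0.382] sd [0.025 0.024 0.021] yaw -46.5 open 0.03795100330487097
t 54.52 pos [0.5271 0.0814 0.1108] yaw -46.5 open 0.0385 F [-0.08  2.1   7.41] q [ 0.01 -0.04  1.94  0.    1.24  0.82]
c [0.53   0.0826] r 0.0267 n 179 axis 0.908 mean 1.082 z 0.1218 rng 0.002 0.019
c in tool yz (mm) [-12.2   2.9   1.2]
```

View pics/b3.png

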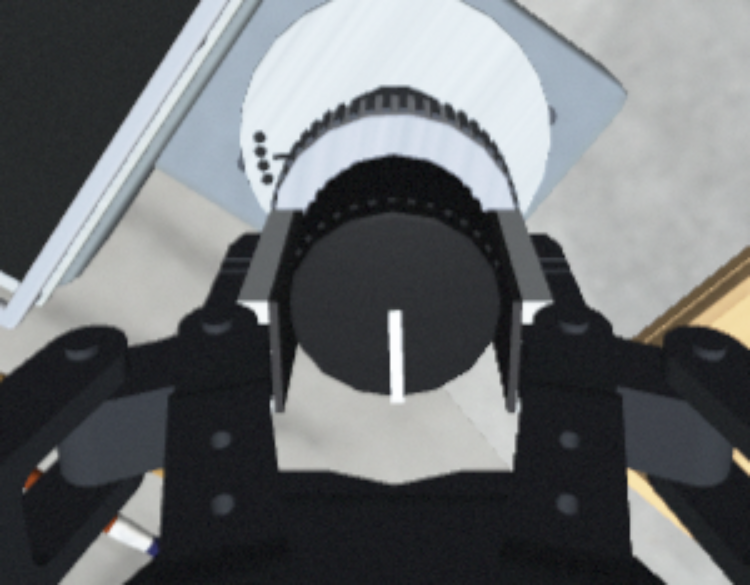

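The line (395,311 to 398,402) still points straight back in the gripper frame, so the barrel is following the tool without slip. It now reads about 0.91 rad and needs about 0.89 more.

Request:
move_arm([
  [[0,0,0,0.055],[0,0,0,0.06],[0,0,0,0.06],[0,0,0,0.06],[0,0,0,0.06],[0,0,0,0.06],[0,0,0,0.06],[0,0,0,0.06],[0,0,0,0.06],[0,0,0,0.035],[0,0,0,0],[0,0,0,0],[0,0,0,0]],
])

```text
t: 55.65
tool_pos: [0.5268, 0.0822, 0.1109]
tool_rot: [1.309, 1.145, -1.309]
contact_force: [-1.7, 5.7, 8.3]
opening: 0.0384
```

```bash
cat >> ptr.py <<'E'
def linefit(im,o,zt=.1232):
    "white line on the barrel top, by brightness in a rectified view; load angle"
    T=wristT(o,im);M=R.from_rotvec(o["tool_rot"]).as_matrix()
    c=np.array([.5272,.0808])+ .0025*M[:2,1]
    a=rect(im,T,zt,c,half=.022,s=.0002);g=a.min(-1).astype(np.uint8)
    n=len(g);y,x=np.mgrid[:n,:n];X=-.022+x*.0002;Y=.022-y*.0002
    m=((g>130)&(np.hypot(X,Y)<.0185)).astype(np.uint8)
    k,l,s,ce=cv2.connectedComponentsWithStats(m)
    out=[]
    for i in range(1,k):
        w=l==i
        if w.sum()<300: continue
        p=np.stack([X[w],Y[w]],1);mu=p.mean(0);_,sv,v=np.linalg.svd(p-mu,full_matrices=False);ax=v[0]*np.sign(v[0]@mu)
        L=np.ptp((p-mu)@ax)*1e3;Wd=np.ptp((p-mu)@v[1])*1e3
        out.append((w.sum(),round(L,1),round(Wd,1),np.deg2rad((-82.5-np.degrees(np.arctan2(ax[1],ax[0]))+180)%360-180).round(3),"mean",np.deg2rad((-82.5-np.degrees(np.arctan2(mu[1],mu[0]))+180)%360-180).round(3)))
    print("line",out);return a
E
python3 - <<'E'
from ptr import *
o=avg(4);im=ctrl.get_image("wrist");linefit(im,o)
E
```

```text
pos [0.5268 0.0822 0.1108] F [-1.42  5.98  7.64] M [ 0.666  0.191 -0.287] sd [0.022 0.024 0.028] yaw -97.78 open 0.038288180210088216
line [(np.int64(1020), np.float64(16.9), np.float64(2.5), np.float64(1.806), 'mean', np.float64(1.979))]
```

Request:
move_arm([
  [[0,0,0,0],[0,0,0,0],[0,0,0,0],[0,0,0,0],[0,0,0,0],[0,0,0,0],[-0.05,0,0,0],[-0.1,0,0,0],[-0.1,0,0,0],[-0.1,0,0,0],[-0.1,0,0,0],[-0.08,0,0,0],[0,0,0,-0.07],[0,0,0,-0.07],[0,0,0,-0.07],[0,0,0,-0.07],[0,0,0,-0.07],[0,0,0,-0.07],[0,0,0,0],[0,0,0,0]],
], gripper=0.3)

```text
t: 57.57
tool_pos: [0.5276, 0.0811, 0.2437]
tool_rot: [0.817, 1.411, -0.816]
contact_force: [0.0, -0.5, -0.3]
opening: 0.0599
```

```bash
python3 - <<'E'
from ptr import *
o=avg(2);im=ctrl.get_image("wrist");a=linefit(im,o);T=wristT(o,im)
d=rect(im,T,.0395,np.array([.5272,.0825]),half=.055,s=.0003)
cv2.imwrite("pics/r2.png",cv2.resize(d[:,:,::-1],None,fx=1.5,fy=1.5))
caps();caps(lo=.105,hi=.12,box=(.4,.62,.13,.33));caps(lo=.052,hi=.066,box=(.47,.72,-.18,-.03))
E
```

```text
pos [0.5276 0.0811 0.2436] F [ 0.02 -0.69 -0.55] M [-0.015  0.006 -0.01 ] sd [0.007 0.01  0.001] yaw -60.1 open 0.059439842516487304
line [(np.int64(1187), np.float64(17.1), np.float64(2.9), np.float64(1.808), 'mean', np.float64(1.851))]
side 262 0.3533 -0.4817 0.0208 [217. 135.  57.]
side 50 0.5599 0.2355 0.0216 [176. 180. 184.]
side 51 0.5033 0.2268 0.0213 [178. 182. 186.]
side 54 0.4508 0.2227 0.0216 [178. 182. 185.]
side 94 0.6641 -0.1158 0.0223 [189. 193. 196.]
side 95 0.5629 -0.1156 0.0206 [192. 196. 199.]
```

View pics/r2.png

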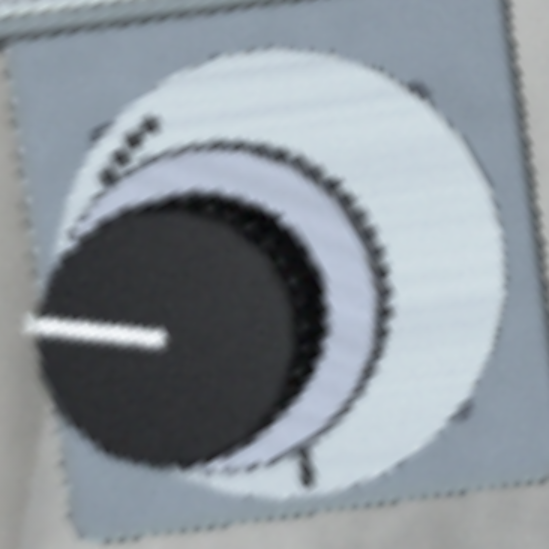

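The rectified dial view shows the plain bar at (307,468), the four-dot mark at (130,150), and the line pointing left over the hidden three-dot mark. It reads 1.81 rad against the target 1.8. Next is the lock ring, so I'll pre-turn the wrist anticlockwise and check the ring height.

Request:
move_arm([
  [[0,0,0,-0.07],[0,0,0,-0.07],[0,0,0,-0.07],[0,0,0,-0.07],[0,0,0,-0.07],[0,0,0,-0.07],[0,0,0,-0.07],[0,0,0,-0.07],[0,0,0,-0.07],[0,0,0,-0.07],[0,0,0,-0.07],[0,0,0,-0.07],[0,0,0,-0.07],[0,0,0,-0.03],[0,0,0,0],[0,0,0,0]],
], gripper=0.2)

```text
t: 59.2
tool_pos: [0.5275, 0.0811, 0.2428]
tool_rot: [-0.336, 1.545, 0.336]
contact_force: [-0.1, -0.1, -0.5]
opening: 0.0681
```

```bash
cat >> ptr.py <<'E'
def ringz(im,o):
    P=cloud(im,wristT(o,im));M=R.from_rotvec(o["tool_rot"]).as_matrix()
    c=np.array([.528,.0822])+.0025*M[:2,1]
    r=np.hypot(*(P[...,:2]-c).transpose(2,0,1));z=P[...,2]
    a=z[(r<.017)&(z>.11)];b=z[(r>.0225)&(r<.0265)&(z>.083)&(z<.1)]
    d=z[(r>.033)&(r<.043)&(z>.03)&(z<.05)]
    print("barrel top",np.median(a).round(4),"ring top",np.median(b).round(4),len(b),np.percentile(b,[25,75]).round(4),"dial",np.median(d).round(4))
E
python3 - <<'E'
from ptr import *
o=avg(2);
for i in range(3):
    im=ctrl.get_image("wrist");ringz(im,o)
a=linefit(im,o);print(ctrl.get_obs()["q"].round(2),delta([.528,.0825,.111],o),delta([.528,.0825,.079],o))
E
```

```text
pos [0.5275 0.0811 0.2428] F [-0.1   0.2  -0.35] M [-0.02   0.01   0.006] sd [0.018 0.031 0.024] yaw 24.56 open 0.06818081108355456
barrel top 0.3077 ring top 0.0908 420 [0.0901 0.0914] dial 0.0378
barrel top 0.3077 ring top 0.0908 426 [0.0902 0.0914] dial 0.0378
barrel top 0.3077 ring top 0.0909 424 [0.0902 0.0915] dial 0.0378
line [(np.int64(1374), np.float64(19.7), np.float64(3.0), np.float64(1.813), 'mean', np.float64(1.797))]
[ 0.01 -0.17  1.83  0.    1.48 -0.42] [0.527 0.004 0.004] [0.655 0.004 0.004]
```

Request:
move_arm([
  [[0.08,0.004,0.004,0],[0.08,0,0,0],[0.08,0,0,0],[0.08,0,0,0],[0.08,0,0,0],[0.06,0,0,0],[0.05,0,0,0],[0.05,0,0,0],[0.04,0,0,0],[0.03,0,0,0],[0.02,0,0,0],[0,0,0,0],[0,0,0,0],[0,0,0,0]],
])

```text
t: 60.62
tool_pos: [0.5287, 0.0825, 0.0811]
tool_rot: [-0.338, 1.543, 0.337]
contact_force: [0.6, -0.8, -1.1]
opening: 0.0682
```

```bash
python3 - <<'E'
from ptr import *
o=avg(3);print(delta([.528,.0825,.079],o))
im=ctrl.get_image("wrist");linefit(im,o)
E
```

```text
pos [0.5287 0.0825 0.0812] F [ 0.63 -0.36  0.33] M [0.004 0.019 0.005] sd [0.012 0.017 0.021] yaw 24.65 open 0.06807441886929044
[ 0.009  0.001 -0.002]
line [(np.int64(1317), np.float64(19.7), np.float64(2.8), np.float64(1.813), 'mean', np.float64(1.833))]
```

Close gently on the ring with 20 N, after lowering a little more.

Request:
move_arm([
  [[0.007,0,0,0],[0,0,0,0],[0,0,0,0],[0,0,0,0],[0,0,0,0],[0,0,0,0],[0,0,0,0],[0,0,0,0]],
], gripper=1, squeeze=20)

```text
t: 61.48
tool_pos: [0.5279, 0.0822, 0.0792]
tool_rot: [-0.338, 1.545, 0.337]
contact_force: [-2.8, -1.6, 5.8]
opening: 0.0542
```

```bash
python3 - <<'E'
from ptr import *
o=avg(4)
im=ctrl.get_image("wrist");linefit(im,o);ringz(im,o)
E
```

```text
pos [0.5279 0.0822 0.0792] F [-3.34 -1.5   5.57] M [-0.255  0.628  0.019] sd [0.03  0.03  0.028] yaw 24.66 open 0.05442316185095417
line [(np.int64(1311), np.float64(19.6), np.float64(2.8), np.float64(1.812), 'mean', np.float64(1.838))]
barrel top 0.1229 ring top 0.0906 2082 [0.0897 0.0912] dial 0.0379
```

Request:
move_arm([
  [[0.0005,0,0,0.05],[0.0005,0,0,0.05],[0.0005,0,0,0.05],[0.0005,0,0,0.05],[0.0005,0,0,0.05],[0.0005,0,0,0.05],[0.0005,0,0,0.05],[0.0005,0,0,0.05],[0,0,0,0],[0,0,0,0]],
])

```text
t: 62.57
tool_pos: [0.5278, 0.0822, 0.0782]
tool_rot: [0.155, 1.566, -0.156]
contact_force: [-3.0, -1.5, 6.7]
opening: 0.0542
```

```bash
python3 - <<'E'
from ptr import *
o=avg(4)
im=ctrl.get_image("wrist");linefit(im,o);ringz(im,o)
E
```

```text
pos [0.5278 0.0822 0.0782] F [-3.47 -1.32  6.18] M [-0.185  0.698 -0.057] sd [0.031 0.025 0.036] yaw -11.35 open 0.054093778779567274
line [(np.int64(1266), np.float64(18.6), np.float64(2.8), np.float64(1.81), 'mean', np.float64(1.813))]
barrel top 0.1229 ring top 0.0896 2063 [0.0884 0.0902] dial 0.0379
```

Request:
move_arm([
  [[0.0005,0,0,0.05],[0.0005,0,0,0.05],[0.0005,0,0,0.05],[0.0005,0,0,0.05],[0.0005,0,0,0.05],[0.0005,0,0,0.05],[0.0005,0,0,0.05],[0.0005,0,0,0.05],[0,0,0,0],[0,0,0,0]],
])

```text
t: 63.65
tool_pos: [0.5278, 0.0823, 0.0773]
tool_rot: [0.645, 1.473, -0.647]
contact_force: [-4.1, -1.6, 6.1]
opening: 0.0541
```

```bash
python3 - <<'E'
from ptr import *
o=avg(4)
im=ctrl.get_image("wrist");linefit(im,o);ringz(im,o)
E
```

```text
pos [0.5278 0.0823 0.0773] F [-3.79 -1.62  6.31] M [-0.134  0.71  -0.083] sd [0.037 0.01  0.024] yaw -47.36 open 0.05426767104024412
line [(np.int64(361), np.float64(6.1), np.float64(2.7), np.float64(1.861), 'mean', np.float64(1.943))]
barrel top 0.1227 ring top 0.0886 1976 [0.0874 0.0891] dial 0.0378
```

Request:
move_arm([
  [[0.0005,0,0,0.04],[0.0004,0,0,0.04],[0.0004,0,0,0.04],[0.0004,0,0,0.04],[0,0,0,0],[0,0,0,0]],
])

```text
t: 64.4
tool_pos: [0.5278, 0.0823, 0.0769]
tool_rot: [0.839, 1.404, -0.84]
contact_force: [-4.4, -1.4, 7.2]
opening: 0.0541
```

```bash
python3 - <<'E'
from ptr import *
o=avg(4)
im=ctrl.get_image("wrist");linefit(im,o);ringz(im,o)
E
```

```text
pos [0.5278 0.0823 0.0769] F [-4.12 -1.58  6.33] M [-0.095  0.728 -0.087] sd [0.013 0.009 0.02 ] yaw -61.76 open 0.05431024261983535
line []
barrel top 0.1228 ring top 0.0882 1932 [0.0872 0.0888] dial 0.0378
```

Request:
move_arm([
  [[0.0004,0,0,0.04],[0.0004,0,0,0.04],[0.0004,0,0,0.04],[0,0,0,0],[0,0,0,0]],
])

```text
t: 65.07
tool_pos: [0.5279, 0.0823, 0.0766]
tool_rot: [0.982, 1.338, -0.983]
contact_force: [-4.5, -1.6, 6.7]
opening: 0.0542
```

```bash
python3 - <<'E'
from ptr import *
o=avg(4)
im=ctrl.get_image("wrist");linefit(im,o);ringz(im,o)
E
```

```text
pos [0.5278 0.0823 0.0766] F [-3.92 -1.24  6.58] M [-0.117  0.686 -0.072] sd [0.029 0.031 0.016] yaw -72.56 open 0.0540670512808682
line []
barrel top 0.1227 ring top 0.088 1899 [0.0869 0.0885] dial 0.0378
```

Request:
move_arm([
  [[0.0004,0,0,0.035],[0.0003,0,0,0.035],[0.0003,0,0,0.03],[0,0,0,0],[0,0,0,0]],
])

```text
t: 65.73
tool_pos: [0.5278, 0.0823, 0.0763]
tool_rot: [1.099, 1.276, -1.101]
contact_force: [-4.3, -2.9, 6.3]
opening: 0.0543
```

```bash
python3 - <<'E'
from ptr import *
o=avg(4)
im=ctrl.get_image("wrist");linefit(im,o);ringz(im,o)
E
```

```text
pos [0.5278 0.0823 0.0764] F [-4.51 -2.16  6.23] M [-0.101  0.669 -0.054] sd [0.041 0.015 0.014] yaw -81.56 open 0.054187607758864956
line []
barrel top 0.1227 ring top 0.0877 1852 [0.0867 0.0883] dial 0.0378
```

Request:
move_arm([
  [[0.0004,0,0,0.03],[0.0004,0,0,0.03],[0.0003,0,0,0.03],[0,0,0,0],[0,0,0,0]],
])

```text
t: 66.4
tool_pos: [0.5278, 0.0823, 0.0761]
tool_rot: [1.203, 1.213, -1.205]
contact_force: [-5.1, -1.8, 7.2]
opening: 0.0544
```

```bash
python3 - <<'E'
from ptr import *
o=avg(4)
im=ctrl.get_image("wrist");linefit(im,o);ringz(im,o);print(o["q"].round(2))
E
```

```text
pos [0.5278 0.0823 0.0761] F [-4.66 -1.75  7.03] M [-0.11   0.71   0.138] sd [0.022 0.011 0.019] yaw -89.61 open 0.05400268309174876
line []
barrel top 0.1226 ring top 0.0875 1831 [0.0864 0.088 ] dial 0.0378
[ 0.02  0.01  1.96 -0.    1.18  1.58]
```

Request:
move_arm([
  [[0,0,0,0.015],[0,0,0,0],[0,0,0,0],[0,0,0,0]],
])

```text
t: 66.98
tool_pos: [0.5278, 0.0823, 0.0761]
tool_rot: [1.221, 1.202, -1.222]
contact_force: [-5.4, -1.9, 6.9]
opening: 0.0543
```

```bash
python3 - <<'E'
from ptr import *
o=avg(5)
im=ctrl.get_image("wrist");ringz(im,o)
cv2.imwrite("pics/r3.png",cv2.resize(im["pixels"][150:384,100:400,::-1],None,fx=2.5,fy=2.5))
E
```

```text
pos [0.5279 0.0823 0.0761] F [-4.78 -1.54  6.92] M [-0.07   0.702  0.266] sd [0.025 0.036 0.026] yaw -90.95 open 0.05405081129829552
barrel top 0.1227 ring top 0.0876 1833 [0.0866 0.0881] dial 0.0378
```

View pics/r3.png

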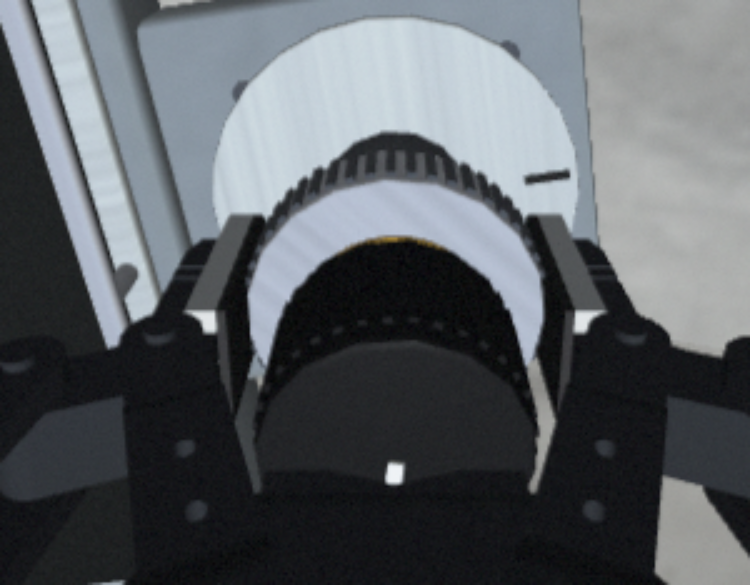

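The torque is building against a stop (0.14, then 0.27 N m for 1.3° more) and brass thread shows above the ring, so it is snug and still below the barrel's 0.35 N m drag. The view shows the ring held (395,200) and the line's inner end at (396,473). Now I'll release, rise and check.

Request:
move_arm([
  [[0,0,0,0],[0,0,0,0],[0,0,0,0],[0,0,0,0],[0,0,0,0],[0,0,0,0],[-0.04,0,0,0],[-0.08,0,0,0],[-0.1,0,0,0],[-0.1,0,0,0],[-0.1,0,0,0],[-0.1,0,0,0],[-0.1,0,0,0],[-0.06,0,0,0],[0,0,0,0],[0,0,0,0],[0,0,0,0]],
], gripper=0.2)

```text
t: 68.7
tool_pos: [0.5274, 0.0824, 0.2441]
tool_rot: [1.221, 1.202, -1.223]
contact_force: [-0.2, 0.5, 0.2]
opening: 0.0683
```

```bash
python3 - <<'E'
from ptr import *
o=avg(3)
for i in range(2):
    im=ctrl.get_image("wrist");linefit(im,o);ringz(im,o)
cv2.imwrite("pics/r4.png",cv2.resize(im["pixels"][:,:,::-1],None,fx=1.5,fy=1.5))
E
```

```text
pos [0.5272 0.0824 0.2436] F [-0.24  0.24  0.06] M [-0.023 -0.003  0.002] sd [0.031 0.032 0.022] yaw -91.0 open 0.06859543470809555
line [(np.int64(1112), np.float64(16.7), np.float64(2.8), np.float64(1.836), 'mean', np.float64(1.977))]
barrel top 0.3081 ring top 0.0877 362 [0.087  0.0882] dial 0.0378
line [(np.int64(1102), np.float64(16.7), np.float64(3.0), np.float64(1.83), 'mean', np.float64(1.974))]
barrel top 0.308 ring top 0.0874 357 [0.0868 0.088 ] dial 0.0375
```

View pics/r4.png

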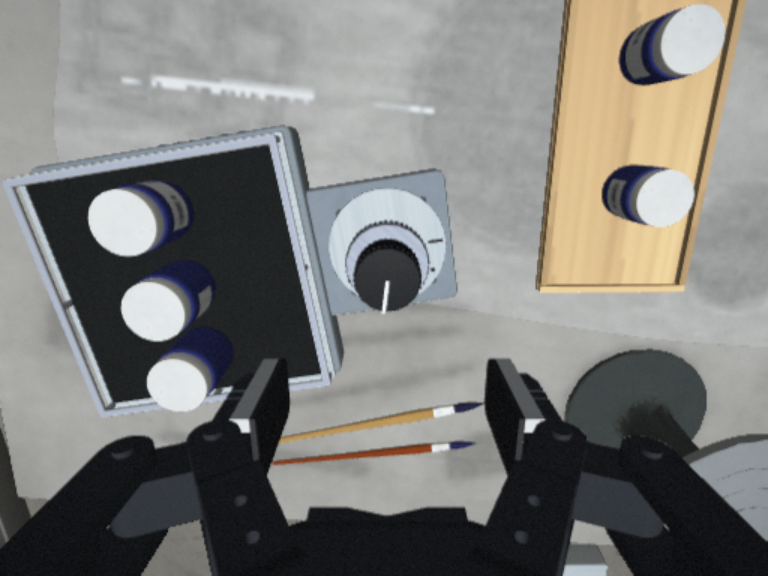

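```bash
python3 - <<'E'
from h import *
caps(lo=.105,hi=.12,box=(.4,.62,.13,.33));caps(lo=.052,hi=.066,box=(.47,.72,-.18,-.03));caps()
st();print(ctrl.finish_job())
E
```

```text
side 49 0.5593 0.2371 0.022 [174. 179. 182.]
side 54 0.5045 0.2277 0.0207 [174. 178. 182.]
side 52 0.4506 0.2226 0.0222 [179. 183. 186.]
side 98 0.661 -0.1147 0.0218 [187. 191. 194.]
side 93 0.5625 -0.1149 0.0216 [193. 197. 200.]
side 261 0.353 -0.4817 0.0213 [216. 134.  57.]
t 69.1 pos [0.5278 0.0824 0.2447] yaw -91.0 open 0.0682 F [-0.15  0.46 -0.45] q [ 0.02 -0.16  1.82 -0.    1.48  1.6 ]
the job is handed in; nothing more can be done
None
```

I sorted the five blue pots by weight, set the barrel to the three-dot mark and turned the lock ring snug, then handed the job in at about 69 s.

- **Pots:** Three weighed about 3 N (full) and now stand on the deck. Two weighed about 1 N or less (nearly empty) and stand in the refill tray. The last camera check found all five standing where I put them, and I saw no sign of a pot being knocked. I did not touch the orange pot, brush, tile or tape; I only re-measured the orange pot at the end, and it was in place.
- **Barrel:** After I turned it, the line read 1.81 rad against the target of 1.8. After the ring was tightened it read 1.83. That 0.02 rad difference is within what different camera views give, though the barrel may have moved slightly.
- **Lock ring:** I turned it clockwise about 2.0 rad and it sank about 3.2 mm of its 3.3 mm travel. The torque then rose to 0.27 N m, which shows it meeting the stop without reaching the 0.35 N m that would drag the barrel.
- **Disagreements:** The wrist camera read about 2.5 mm off along one axis, which I allowed for. The torque readings had an unexpected sign while turning, so I judged snugness by the rise in torque together with the drop in height.

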